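# Load and lock the bench paint mixer

## Robot

A 6-joint arm with a two-finger parallel gripper is mounted at the origin on a cart in front of the work surface, level with it; the furniture and walls round the work are solid. World frame = base frame: x ahead of the robot, y to its left, z up, the work surface at z = 0. Lengths are in m, angles in rad, forces in N, time in s.
With the tool pointing down it reaches from about 0.375 to 0.75 m from the base axis. Payload 9 kg.
Tool frame: the origin (TCP) lies midway between the tips of the shut fingers; the grasp point (between the pads) lies tcp_to_grasp behind it (tcp_to_grasp is the distance from the TCP to the grasp point, in m); z points along the fingers, y is the line along which they close (so a half turn about z gives the same grasp; the last joint's range is limited). The gripper opens to 85 mm and grips with 20 to 120 N. Pads are 22 mm wide; open, the fingers measure 114 mm over their backs; the gripper's body (76 mm by 85 mm) begins 54 mm behind the grasp point. The pads swing forward as they close: fully open they stand 13 mm farther back than shut.
Start: joints at [0.992, 0.104, 0.097, 1.564, 0, 1.353], TCP at [0.212, 0.561, 0.231] pointing down, gripper open.
Joint ranges: [-2.99, 2.99], [-0.84, 1.86], [-1.1, 1.16], [-1.84, 2.11], [-1.51, 1.56], [-3.14, 3.14]. Speed limits (rad/s): [2.22, 2.22, 2.57, 3.14, 3.14, 3.14].

## Interface

Orientations are given as a 3x3 rotation matrix whose columns are the frame's x, y, z axes.
In Python, from bench import state, grab_frame, finish_job, tcp_to_grasp gives the robot as it stands.
- The arm moves only by the tool step_arm, never from a script. Its argument "rows" is a list of rows, each a list of 3 entries, a list of its own where there are three numbers: the opening, from 0 (shut) to 1 (fully open), then the shift along the tool's x, y, z in cm, then the turn, a rotation vector about the tool's x, y, z in rad. In form: [[grip, [tx, ty, tz], [wx, wy, wz]], ...]. A call has 1 to 12 rows; each row shifts and turns the commanded pose from where the row before left it, along the tool's axes as they then stand; what a row does not reach is not made up. A row lasts 1/12 s, in which the tool goes at most 41.7 mm and 7.16 degrees, less where a joint would pass 70% of its speed; a pose out of reach is approached as far as the arm can. A call is refused whole if a number of a shift passes 4.17 or a number of a turn 0.125, either way. A call with a gripper value outside its range is refused whole. The fingers move at their own pace and stop on an object; "newtons" is the grip in N (left out, the last holds). Time passes only in rows, so rows that do not move let the fingers close. It gives the time, the measured TCP pose, the force, the opening and the grip force at its end, in the units of the state.
- state(): the state, without advancing time (a new reading comes with each control period).
- grab_frame(name): name is "scene" or "top" or "wrist"; returns a dict with "color" (420x560x3 uint8, red, green, blue), "K" (3x3 intrinsics, pixels), "rvec" (rotation vector, rad) and "tvec" (3), from world to camera coordinates, as OpenCV has them; the wrist camera has in their place "hand_eye" (4x4, takes a point from camera to tool coordinates, whose origin is the TCP and whose axes are the flange's). Camera axes: x right, y down, z forward; pixel columns grow to the right and rows downward; lengths in m; the calibration is good to about 2 mm. A picture is of the moment at which its call begins: read the wrist's pose just before it. There is no depth.
- finish_job(): hands the job in; it is judged then, once.
The state is a dict: "t": time; "qpos": joint angles; "qd": joint speeds; "effort": joint torques, N m; "ee_pos": TCP position; "ee_rot": TCP orientation; "wrist_force": force on the tool from outside, world axes, zero at the start; "wrist_torque": the same for the moment, N m; "opening": opening from 0.0 (shut) to 1.0 (fully open); "gripper_force": force on a finger pad.
Only numpy, scipy, OpenCV 4.12 (cv2) and the standard library are available. Lean on these libraries where they do the work, as an engineer would, in place of code of your own. Each camera call takes 0.05 s, during which the arm holds its last target. There are 200 camera calls.

## Task

Get the paint mixer ready to run: take the two or three small squat paint jars that stand in the open at the front of the bench, nearer than the mixer and the crowd of bottles behind it, and stand them all upright in the mixer's rack, one to a pocket. Then take the pin spanner from its stand, put both prongs into the two holes of each lock ring in turn and tighten both rings clockwise with it, fully home against their stops (turn them only with the spanner, not with the fingers); only after that slide the speed slider until it is level with the marker blade. Finish with the spanner standing in its stand again, and leave the roll of tape and the glue bottle behind the mixer where they are.

Things in the scene. Friction and masses are not known exactly. Their poses are not given: they have to be found in the camera images.
- bottle_a_mid (a point): one of the two or three paint jars in the open at the front of the bench, nearer than the mixer (of a set of three): small brown jar with a blue screw cap, 38 mm across, 51 mm tall (cap 35 mm across from 41 mm up), the point 25.5 mm above its underside, on its axis; z runs up the axis. 45 g
- bottle_b_mid (a point): one of the two or three paint jars in the open at the front of the bench, nearer than the mixer (of a set of three): small brown jar with a white screw cap, 43 mm across, 55 mm tall (cap 40 mm across from 46 mm up), the point 27.5 mm above its underside, on its axis; z runs up the axis. 45 g
- bottle_c_mid (a point): one of the two or three paint jars in the open at the front of the bench, nearer than the mixer (of a set of three): small brown jar with a blue screw cap, 38 mm across, 51 mm tall (cap 35 mm across from 41 mm up), the point 25.5 mm above its underside, on its axis; z runs up the axis. 45 g
- rack_in (a point): rack on the back half of the mixer: open aluminium box 55 x 157 mm, three equal pockets in a row along y, each 47 mm square inside, centred at x = 0 and y = -51, 0, +51 mm (walls 4 mm thick, tops 30 mm above the pocket floor). The point is the centre of the middle pocket's floor, 34 mm above the bench; axes parallel to the mixer's
- mixer: bench paint mixer, a low grey box 180 x 256 x 30 mm (x, y, z), fixed; origin under its centre; x to its back, y to its left, z up. Rack on its back half, two lock rings on its front half, speed slider along its left side
- speed_top (a point): centre of the top of the slider's black grip, 84 mm above the bench. The grip is 28 mm (x, across the track) by 20 mm (y, along the track), 40 mm tall, on a flat aluminium track 40 x 130 mm, 14 mm high, that runs front to back at the mixer's left side. This frame's y runs along the track to the back, z up
- speed (a joint): position of the speed slider along its track, m: 0 at the front end, grows to the mixer's back to 0.08. Moves with about 1.5 N and stays where it is left
- marker_blade (a point): top centre of the brass marker on the mixer top, right of the slider track; its blade, 3 mm thick, 12 mm high, points across at the track. Fixed for the run, it shows the wanted speed: the slider is set when the middle of its grip is level with the blade (same place along the track; axes parallel to speed_top's)
- spanner_grip (a point): centre of the pin spanner's upright black handle, 44 mm wide (x), 16 mm thick (y), reaching 28 mm below and 23 mm above this point. Under it a steel foot plate 70 x 26 x 10 mm, underside 38 mm below the point, and two round-ended prongs 8 mm thick, 12 mm long, at x = -25 and +25 mm. 160 g. Half a turn about z gives the same spanner
- spanner_tips (a point): same spanner: the point half-way between the ends of its prongs, 50 mm straight below spanner_grip (12 mm below the foot plate); x runs from prong to prong, z up the handle
- stand_top (a point): centre of the top of the spanner's wooden stand, a block 96 x 50 x 26 mm fixed to the bench in front of the mixer, its top 26 mm above the bench. A slot 65 mm (x) by 15 mm (y) and 18 mm deep takes both prongs, the foot plate then rests on the block with spanner_tips 12 mm below this point; the spanner stands so at the start
- tape_roll: bystander: orange roll of masking tape lying behind the mixer on the left, 72 mm across, 18 mm high; origin under its centre
- glue: bystander: white glue bottle with an orange nozzle, 52 mm across, 130 mm tall, standing behind the mixer; origin under its centre
- ring_l (a joint): turn of the left lock ring about its vertical axis, rad: starts at 0 to 0.25 (loose), grows clockwise seen from above to a solid stop at 1.40 (fully home). Stiff, about 0.12 N m anywhere; stays where it is left
- ring_l_top (a point): centre of the top face of the left lock ring, 50 mm above the bench. A dark steel disc 84 mm across, 14 mm thick, on the mixer's front half. Its two round spanner holes, 11 mm across and 14 mm deep, lie at x = -25 and +25 mm of this frame, which turns with the ring; z up
- ring_r (a joint): turn of the right lock ring about its vertical axis, rad: starts at 0 to 0.25 (loose), grows clockwise seen from above to a solid stop at 1.40 (fully home). Stiff, about 0.12 N m anywhere; stays where it is left
- ring_r_top (a point): centre of the top face of the right lock ring, 50 mm above the bench. A dark steel disc 84 mm across, 14 mm thick, on the mixer's front half. Its two round spanner holes, 11 mm across and 14 mm deep, lie at x = -25 and +25 mm of this frame, which turns with the ring; z up
Not all that is in view belongs to the job. What is shaped like the part that bears bottle_a_mid but red or turquoise is not meant.

How it is judged:
On the way, in this order (a step that is already met when the one before it is completed fails the run):
1. every paint jar present stands upright in a pocket of the rack (x of bottle_a_mid in the frame of rack_in between -0.012 and 0.012 m and y of bottle_a_mid in the frame of rack_in between -0.062 and 0.062 m and z of bottle_a_mid in the frame of rack_in between 0.02 and 0.032 m and angle between each of bottle_a_mid, bottle_b_mid, bottle_c_mid's own z axis and vertical below 0.15 rad and x of bottle_b_mid in the frame of rack_in between -0.012 and 0.012 m and y of bottle_b_mid in the frame of rack_in between -0.062 and 0.062 m and z of bottle_b_mid in the frame of rack_in between 0.02 and 0.032 m and x of bottle_c_mid in the frame of rack_in between -0.012 and 0.012 m and y of bottle_c_mid in the frame of rack_in between -0.062 and 0.062 m and z of bottle_c_mid in the frame of rack_in between 0.02 and 0.032 m), for 0.2 s.
2. both prongs of the spanner are in the holes of a lock ring that is still loose (((z of spanner_tips in the frame of ring_l_top below -0.008 m and horizontal distance between spanner_tips and ring_l_top below 0.005 m and angle between the x axis of spanner_tips and the x axis of ring_l_top, either way round below 0.2 rad and value of joint ring_l below 0.6 rad) or (z of spanner_tips in the frame of ring_r_top below -0.008 m and horizontal distance between spanner_tips and ring_r_top below 0.005 m and angle between the x axis of spanner_tips and the x axis of ring_r_top, either way round below 0.2 rad and value of joint ring_r below 0.6 rad))), for 0.1 s.
3. both rings are home, the spanner still in the holes of the last one (value of joint each of ring_l, ring_r above 1.3 rad and ((z of spanner_tips in the frame of ring_l_top below -0.008 m and horizontal distance between spanner_tips and ring_l_top below 0.005 m and angle between the x axis of spanner_tips and the x axis of ring_l_top, either way round below 0.2 rad) or (z of spanner_tips in the frame of ring_r_top below -0.008 m and horizontal distance between spanner_tips and ring_r_top below 0.005 m and angle between the x axis of spanner_tips and the x axis of ring_r_top, either way round below 0.2 rad))), for 0.1 s.
4. the speed slider is level with the marker (y of speed_top in the frame of marker_blade between -0.004 and 0.004 m), for 0.3 s.
At the end, for the whole second after the job is handed in: Jars present upright (0.15 rad) on the floor of rack pockets; both rings past 1.3 of 1.4 rad; slider within 4 mm of the marker along the track; spanner at rest, prongs in the stand's slot, upright (0.1 rad), foot plate on the block; tape and glue within 4 cm of their places (all of step 1 and all of step 4 and value of joint each of ring_l, ring_r above 1.3 rad and horizontal distance between spanner_tips and stand_top below 0.009 m and z of spanner_tips in the frame of stand_top between -0.015 and -0.009 m and angle between spanner_tips's own z axis and vertical below 0.1 rad and linear speed of spanner below 0.02 m/s); the robot touches nothing.
It fails at once if the fingers themselves press on the left lock ring (contact force between the fingers and ring_l above 3 N).
It fails at once if the fingers themselves press on the right lock ring (contact force between the fingers and ring_r above 3 N).
It fails at once if the tape roll is pushed more than 4 cm from its place (distance of tape_roll from where it was at the start of the episode above 0.04 m).
It fails at once if the glue bottle is pushed more than 4 cm from its place (distance of glue from where it was at the start of the episode above 0.04 m).
Of bottle_a, bottle_b, bottle_c only 2 to 3 are there at a start; the rules pass over those that are not, and their reading is None.
At some moment in a run one of bottle_a, bottle_b, bottle_c may be knocked a few centimetres aside while the robot is not near it.
It also fails if it takes over 192 s, if anything falls off the work surface, if the arm or the gripper's body presses on something with over 40 N, if the wrist force passes 120 N, or if a joint passes its speed limit or range.

## Working session

There is one attempt and no reset: what is moved stays moved. The work goes in short steps, Python scripts to look and compute and a tool call to move; the robot and the scene stay as the last step left them, time stands still between calls to the robot, and variables do not carry over. Pictures are saved under pics/ and viewed, at most 14 in all, crops included, and the job is handed in when it is done.

Besides the shell and the picture viewer there is one more tool, called after "Emit:" as name(argument=value, ...), one argument or row to a line, values as JSON. step_arm: Moves the arm, as the interface text tells. Its arguments: {"type":"object","properties":{"rows":{"type":"array"},"newtons":{"type":"number"}},"required":["rows"]}

```bash
ls; mkdir -p pics; cat > h.py <<'E'
import numpy as np, cv2
from bench import state, grab_frame, finish_job, tcp_to_grasp
def cam(name):
    s=state(); f=grab_frame(name); K=np.array(f["K"])
    if name=="wrist":
        T=np.eye(4);T[:3,:3]=s["ee_rot"];T[:3,3]=s["ee_pos"]
        M=T@np.array(f["hand_eye"]); R=M[:3,:3]; c=M[:3,3]
    else:
        Rw=cv2.Rodrigues(np.array(f["rvec"]))[0]; R=Rw.T; c=-R@np.array(f["tvec"]).ravel()
    return f["color"],K,R,c
def ray(px,K,R,c,z):
    d=R@np.linalg.inv(K)@np.array([px[0],px[1],1.0]); return c+d*(z-c[2])/d[2]
def proj(p,K,R,c):
    q=K@(R.T@(np.array(p)-c)); return q[:2]/q[2]
def save(n,im): cv2.imwrite("pics/"+n+".png",im[:,:,::-1])
E
python3 - <<'E'
from h import *
s=state();print({k:np.round(v,3).tolist() for k,v in s.items()},tcp_to_grasp)
for n in("scene","top"):
    im,K,R,c=cam(n);save(n+"0",im);np.savez(n+"0.npz",im=im,K=K,R=R,c=c);print(n,c.round(3),R.round(2).tolist())
E
```

```text
pics
{'t': 0.0, 'qpos': [0.992, 0.105, 0.096, 1.564, -0.0, 1.353], 'qd': [-0.001, -0.0, -0.0, -0.0, 0.001, 0.001], 'effort': [0.0, -55.693, 50.365, 0.017, -0.0, 0.0], 'ee_pos': [0.212, 0.561, 0.231], 'ee_rot': [[-0.936, 0.353, -0.001], [0.353, 0.936, -0.001], [0.0, -0.001, -1.0]], 'wrist_force': [-0.43, -0.403, 0.149], 'wrist_torque': [0.002, -0.03, 0.013], 'gripper_force': 0.0, 'opening': 0.998} 0.0187
scene [0.277 0.561 0.644] [[-0.88, -0.33, 0.34], [-0.48, 0.58, -0.66], [0.02, -0.74, -0.67]]
top [0.451 0.009 1.005] [[0.01, -1.0, 0.09], [-1.0, -0.01, 0.0], [-0.0, -0.09, -1.0]]
```

View pics/scene0.png

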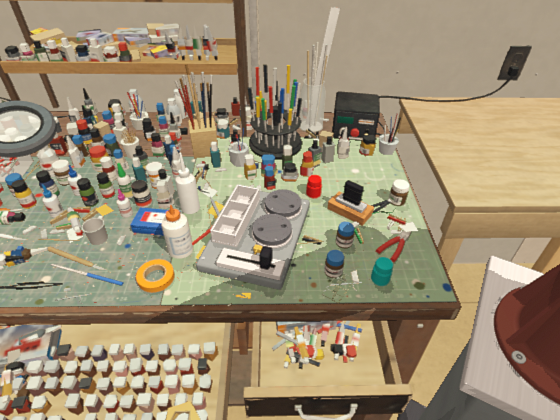

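View pics/top0.png

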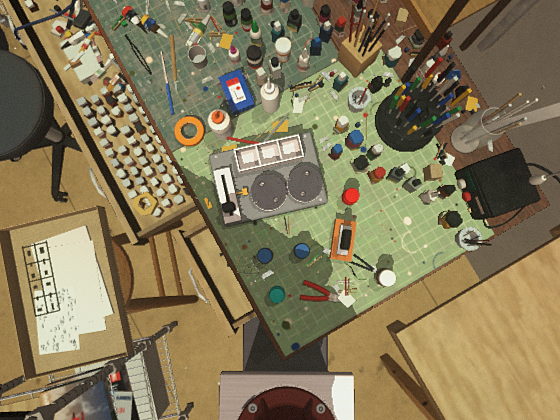

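The scene view shows the blue caps at about (345,230) and (335,258), a white cap at (399,187), the red decoy at (314,185) and the turquoise decoy at (382,268). In the top view the blue caps are at (265,255) and (302,250), the white cap is at (385,277), red is at (351,196) and turquoise at (276,295). The two blue-capped jars and the white-capped jar fit the description, since they are brown, stand in the open and sit nearer than the mixer. I'll confirm this in one enlarged crop.

```bash
python3 - <<'E'
from h import *
d=np.load("top0.npz");im=d["im"]
cr=cv2.resize(im[120:320,195:435],None,fx=3.3,fy=3,interpolation=cv2.INTER_CUBIC);cr=cv2.resize(im[120:320,195:435],(720,600),interpolation=cv2.INTER_CUBIC);save("crop0",cr)
hsv=cv2.cvtColor(im,cv2.COLOR_RGB2HSV)
K,R,c=d["K"],d["R"],d["c"]
for nm,lo,hi,z,roi in [("blue",(100,90,50),(125,255,255),.051,(220,280,240,330)),("white",(0,0,170),(180,70,255),.055,(260,295,370,400)),("orange",(5,110,90),(22,255,255),.026,(210,265,325,365)),("brass",(15,120,100),(32,255,255),.04,(180,205,232,256)),("turq",(80,120,60),(98,255,255),.051,(280,310,260,295))]:
    m=np.zeros(im.shape[:2],np.uint8);a,b,e,f=roi;m[a:b,e:f]=cv2.inRange(hsv,lo,hi)[a:b,e:f]
    for cc in cv2.findContours(m,cv2.RETR_EXTERNAL,cv2.CHAIN_APPROX_NONE)[0]:
        A=cv2.contourArea(cc)
        if A>15:
            r=cv2.minAreaRect(cc);print(nm,A,np.round(r[0],1),np.round(r[1],1),round(r[2]),ray(r[0],K,R,c,z).round(4))
E
```

```text
blue 138.0 [264.5 255.5] [13. 13.] 90 [0.4322 0.0524 0.051 ]
blue 141.5 [301.5 250.5] [13. 13.] 90 [ 0.4443 -0.0328  0.051 ]
white 201.5 [387. 278.] [16. 16.] 90 [ 0.3832 -0.228   0.055 ]
orange 843.5 [342.7 239.5] [22.2 41.1] 8 [ 0.4707 -0.1315  0.026 ]
brass 32.0 [241.4 192. ] [ 7.  10.9] 76 [0.5807 0.1092 0.04  ]
turq 177.5 [276.3 294.3] [14.8 15.6] 45 [0.3443 0.0245 0.051 ]
```

View pics/crop0.png

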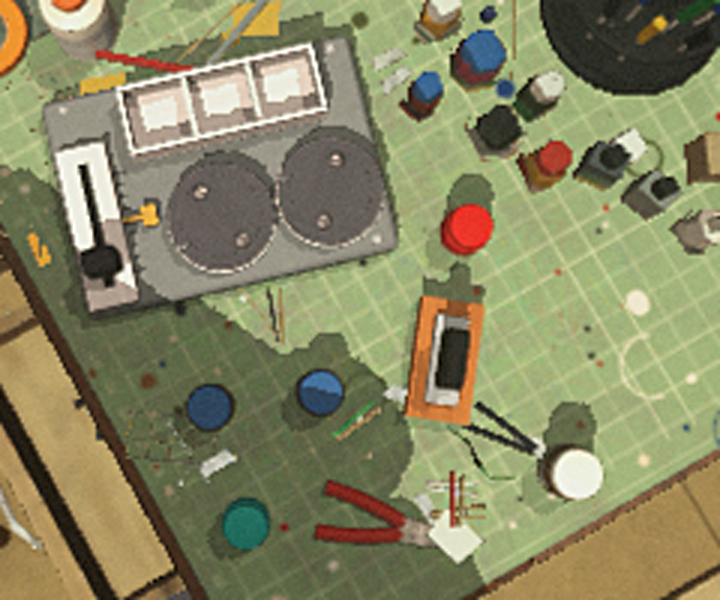

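The crop confirms it: the blue caps at crop (211,407) and (320,392) and the white cap at (577,473) are the three jars. Turquoise (246,524) and red (467,229) are decoys. Next I'll work out the mixer frame from the rack corners, and start by turning the tool over the jars.

```bash
cat >> h.py <<'E'
def to(p):
    s=state();R=np.array(s["ee_rot"]);e=np.array(s["ee_pos"])
    print("pos",e.round(4),"yaw",round(np.arctan2(R[1,1],R[0,1]),3),"shift cm",(R.T@(np.array(p)-e)*100).round(2),"q6",round(s["qpos"][5],2),"t",round(s["t"],1))
E
python3 - <<'E'
from h import *
d=np.load("top0.npz");K,R,c=d["K"],d["R"],d["c"]
P=[ray((x/3+195-.33,y/3+120-.33),K,R,c,.064) for x,y in [(118,87),(312,43),(327,108),(133,153)]]
print(np.round(P,4),np.mean(P,0).round(4)); a=P[0]-P[1];b=P[3]-P[2];print("yaw",[np.arctan2(-v[0],v[1]).round(3) for v in(a,b)],np.linalg.norm(a),np.linalg.norm(P[0]-P[3]))
for n,x,y,z in [("l1",201,192,.05),("l2",242,239,.05),("r1",336,160,.05),("r2",323,221,.05),("marker",150,214,.042),("grip",100,262,.084),("handle",453,360,.087),("glue",75,5,.13)]: print(n,ray((x/3+195-.33,y/3+120-.33),K,R,c,z).round(4))
to((.432,.052,.2))
E
```

```text
[[ 0.679   0.1256  0.064 ]
 [ 0.7149 -0.0247  0.064 ]
 [ 0.6636 -0.0366  0.064 ]
 [ 0.6273  0.1131  0.064 ]] [0.6712 0.0443 0.064 ]
yaw [np.float64(0.234), np.float64(0.238)] 0.15455118874403131 0.053247772533957946
l1 [0.5994 0.061  0.05  ]
l2 [0.5627 0.0286 0.05  ]
r1 [ 0.6255 -0.0444  0.05  ]
r2 [ 0.5773 -0.0344  0.05  ]
marker [0.5829 0.1013 0.042 ]
grip [0.5406 0.1342 0.084 ]
handle [ 0.4692 -0.1294  0.087 ]
glue [0.7234 0.1497 0.13  ]
pos [0.2116 0.5611 0.2306] yaw 1.21 shift cm [-38.59 -39.85   3.1 ] q6 1.35 t 0.1
```

Emit:
step_arm(
  rows=[
    [1,[0,0,0],[0,0,0.123]],
    [1,[0,0,0],[0,0,0.123]],
    [1,[0,0,0],[0,0,0.123]],
    [1,[0,0,0],[0,0,0.123]],
    [1,[0,0,0],[0,0,0.123]],
    [1,[0,0,0],[0,0,0.123]],
    [1,[0,0,0],[0,0,0.123]],
    [1,[0,0,0],[0,0,0.123]],
    [1,[0,0,0],[0,0,0]],
  ],
  newtons=40,
)

```text
t: 0.85
ee_pos: [0.2117, 0.5612, 0.2308]
ee_rot: [[-0.219, 0.976, -0.0], [0.976, 0.219, -0.001], [-0.001, -0.001, -1.0]]
wrist_force: [0.6, 0.4, 1.4]
opening: 1.0
gripper_force: 0.0
```

Emit:
step_arm(
  rows=[
    [1,[-4.05,0.8,0.2],[0,0,0]],
    [1,[-4.05,0.8,0.2],[0,0,0]],
    [1,[-4.05,0.8,0.2],[0,0,0]],
    [1,[-4.05,0.8,0.2],[0,0,0]],
    [1,[-4.05,0.8,0.2],[0,0,0]],
    [1,[-4.05,0.8,0.2],[0,0,0]],
    [1,[-4.05,0.8,0.2],[0,0,0]],
    [1,[-4.05,0.8,0.2],[0,0,0]],
    [1,[-4.05,0.8,0.2],[0,0,0]],
    [1,[-4.05,0.8,0.2],[0,0,0]],
    [1,[-4.05,0.8,0.2],[0,0,0]],
    [1,[-4.05,0.8,0.2],[0,0,0]],
  ],
)

```text
t: 1.85
ee_pos: [0.4146, 0.1073, 0.2073]
ee_rot: [[-0.229, 0.973, 0.001], [0.973, 0.229, 0.0], [-0.0, 0.001, -1.0]]
wrist_force: [0.3, 0.6, 0.1]
opening: 1.0
gripper_force: 0.0
```

Emit:
step_arm(
  rows=[
    [1,[-3,0.3,0],[0,0,0]],
    [1,[-3,0.3,0],[0,0,0]],
    [1,[0,0,0],[0,0,0]],
    [1,[0,0,0],[0,0,0]],
  ],
)

```text
t: 2.18
ee_pos: [0.4336, 0.0509, 0.207]
ee_rot: [[-0.225, 0.974, -0.001], [0.974, 0.225, 0.0], [0.0, -0.001, -1.0]]
wrist_force: [-0.1, 0.3, -0.6]
opening: 0.996
gripper_force: 0.0
```

```bash
python3 - <<'E'
from h import *
im,K,R,c=cam("wrist");save("w1",im);np.savez("w1.npz",im=im,K=K,R=R,c=c);print(c.round(3),R[:,2].round(2))
to((.432,.052,.2))
for p in [(.4322,.0524,.051),(.4443,-.0328,.051)]: print(proj(p,K,R,c))
E
```

```text
[0.417 0.12  0.349] [ 0.06 -0.27 -0.96]
pos [0.4334 0.052  0.2071] yaw 0.227 shift cm [ 0.03 -0.13  0.71] q6 1.16 t 2.2
[271.42813518 192.7821933 ]
[263.91209988 278.66337499]
```

View pics/w1.png

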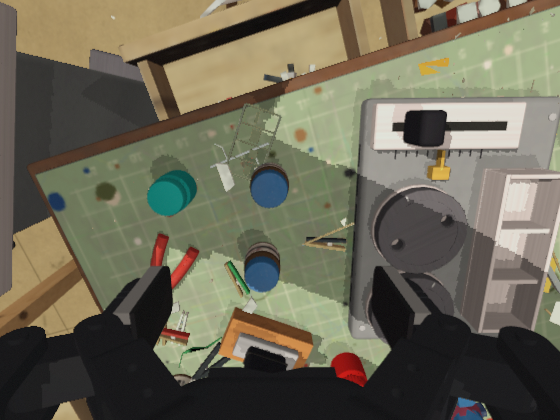

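The wrist view shows blue caps at (269,187) and (263,272), ring holes of the left ring at (397,243) and (448,220), the slider grip at (425,127) and the marker at (440,167).

```bash
cat >> h.py <<'E'
def blobs(im,K,R,c,lo,hi,z,roi=(0,300,0,560),amin=150,v=True):
    hsv=cv2.cvtColor(im,cv2.COLOR_RGB2HSV);m=np.zeros(im.shape[:2],np.uint8);a,b,e,f=roi;m[a:b,e:f]=cv2.inRange(hsv,lo,hi)[a:b,e:f]
    for cc in cv2.findContours(m,cv2.RETR_EXTERNAL,cv2.CHAIN_APPROX_NONE)[0]:
        if cv2.contourArea(cc)>amin:
            r=cv2.minAreaRect(cc);print(cv2.contourArea(cc),np.round(r[0],1),np.round(r[1],1),round(r[2]),ray(r[0],K,R,c,z).round(4))
BL=((100,90,40),(125,255,255))
E
python3 - <<'E'
from h import *
d=np.load("w1.npz");im,K,R,c=[d[k] for k in("im","K","R","c")]
blobs(im,K,R,c,*BL,.051)
blobs(im,K,R,c,(15,120,80),(32,255,255),.042,(140,190,410,470),50)
for n,x,y,z in [("l1",397,243,.05),("l2",448,220,.05),("L ctr",420,227,.05),("gripTop",425,120,.084)]: print(n,ray((x,y),K,R,c,z).round(4))
E
```

```text
920.5 [261.5 273.5] [35. 33.] 90 [ 0.4408 -0.0279  0.051 ]
190.5 [ 56.2 201.4] [17.9 13.4] 63 [0.243  0.0005 0.051 ]
1056.5 [269.  188.5] [37. 36.] 90 [0.4292 0.0558 0.051 ]
345.0 [438.  164.5] [29. 22.] 90 [0.5741 0.11   0.042 ]
l1 [0.5589 0.0314 0.05  ]
l2 [0.5975 0.0638 0.05  ]
L ctr [0.5745 0.0514 0.05  ]
gripTop [0.5311 0.1411 0.084 ]
```

Emit:
step_arm(
  rows=[
    [1,[0.3,-0.3,3.5],[0,0,0]],
    [1,[0,0,3.5],[0,0,0]],
    [1,[0,0,3.5],[0,0,0]],
    [1,[0,0,3],[0,0,0]],
    [1,[0,0,2.5],[0,0,0]],
    [1,[0,0,1.9],[0,0,0]],
    [1,[0,0,0],[0,0,0]],
    [0.3,[0,0,0],[0,0,0]],
    [0.3,[0,0,0],[0,0,0]],
    [0.3,[0,0,0],[0,0,0]],
    [0.3,[0,0,0],[0,0,0]],
    [0.3,[0,0,0],[0,0,0]],
  ],
  newtons=30,
)

```text
t: 3.23
ee_pos: [0.4311, 0.0544, 0.03]
ee_rot: [[-0.224, 0.974, 0.002], [0.974, 0.224, -0.0], [-0.001, 0.002, -1.0]]
wrist_force: [-1.1, 1.7, 7.1]
opening: 0.429
gripper_force: 29.3
```

Emit:
step_arm(
  rows=[
    [0.3,[0,0,0],[0,0,0]],
    [0.3,[0,0,0],[0,0,0]],
    [0.3,[0,0,0],[0,0,0]],
    [0.3,[0,0,0],[0,0,0]],
  ],
)

```text
t: 3.57
ee_pos: [0.4311, 0.0544, 0.03]
ee_rot: [[-0.224, 0.974, 0.003], [0.975, 0.224, 0.0], [-0.001, 0.003, -1.0]]
wrist_force: [-2.0, 0.6, 6.4]
opening: 0.426
gripper_force: 29.3
```

Emit:
step_arm(
  rows=[
    [0.3,[0,0,-4],[0,0,0]],
    [0.3,[0,0,-4],[0,0,0]],
    [0.3,[0,0,-4],[0,0,0]],
    [0.3,[-1.4,2.9,0],[0,0,0]],
    [0.3,[-1.4,2.9,0],[0,0,0]],
    [0.3,[-1.4,2.9,0],[0,0,0]],
    [0.3,[-1.4,2.9,0],[0,0,0]],
    [0.3,[-1.4,2.9,0],[0,0,0]],
    [0.3,[-1.4,2.9,0],[0,0,0]],
    [0.3,[-1.4,2.9,0],[0,0,0]],
    [0.3,[-1.4,2.9,0],[0,0,0]],
    [0.3,[0,0,0],[0,0,0]],
  ],
)

```text
t: 4.57
ee_pos: [0.6848, -0.0046, 0.145]
ee_rot: [[-0.223, 0.975, -0.002], [0.975, 0.223, 0.0], [0.001, -0.001, -1.0]]
wrist_force: [0.1, 0.0, -1.7]
opening: 0.425
gripper_force: 30.7
```

Emit:
step_arm(
  rows=[
    [0.3,[0,0,0],[0,0,0]],
    [0.3,[0,0,0],[0,0,0]],
  ],
)

```text
t: 4.73
ee_pos: [0.681, -0.0027, 0.1485]
ee_rot: [[-0.224, 0.975, -0.0], [0.975, 0.224, 0.0], [0.0, -0.0, -1.0]]
wrist_force: [-0.1, 0.2, 0.2]
opening: 0.423
gripper_force: 30.7
```

```bash
python3 - <<'E'
from h import *
im,K,R,c=cam("wrist");save("w2",im);np.savez("w2.npz",im=im,K=K,R=R,c=c);print(c.round(3))
to((.683,-.0055,.15));print(state()["opening"])
E
```

```text
[0.665 0.067 0.291]
pos [ 0.6808 -0.0025  0.1491] yaw 0.226 shift cm [-0.34  0.15 -0.09] q6 1.15 t 4.8
0.42516112188299676
```

View pics/w2.png

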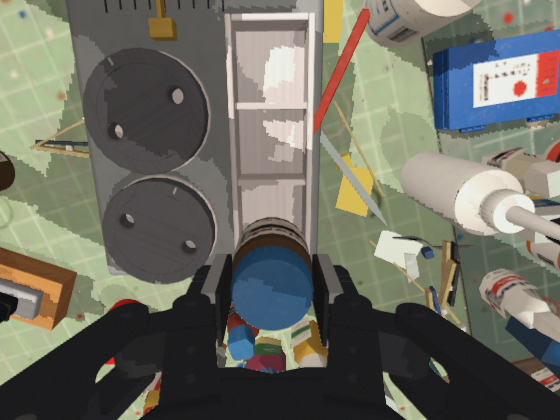

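The rack is clear in this view. The end wall is at about (271,15), the dividers at (269,104) and (270,181), the side walls at x≈230 and 311, and the held cap is centred at about (272,288).

```bash
python3 - <<'E'
from h import *
d=np.load("w2.npz");im,K,R,c=[d[k] for k in("im","K","R","c")]
s=state();Rt=np.array(s["ee_rot"]);e=np.array(s["ee_pos"])
T=lambda p:((p-e)@Rt*1000).round(1)
blobs(im,K,R,c,*BL,.170,(200,330,225,320))
for n,x,y,z in [("cap",272,288,.170),("end",271,16,.064),("d1",269,104,.064),("d2",270,181,.064),("Lw",228,105,.064),("Rw",313,105,.064),("Lw2",230,15,.064),("Rw2",316,15,.064),("Lh1",117,131,.05),("Lh2",178,96,.05),("Rh1",127,221,.05),("Rh2",190,247,.05),("Lc",146,113,.05),("Rc",159,230,.05)]:
    p=ray((x,y),K,R,c,z);print(n,p.round(4),T(p))
cr=cv2.cvtColor(im[0:200,215:330],cv2.COLOR_RGB2GRAY)
print(cr[60,5:25],cr[60,80:110]); print(cr[90:115,45]); print(cr[170:195,45])
E
```

```text
5412.5 [271.5 287. ] [83. 84.] 0 [0.6793 0.0019 0.17  ]
cap [0.6796 0.0015 0.17  ] [  4.2  -0.3 -20.9]
end [0.6515 0.1207 0.064 ] [126.7  -1.   85.1]
d1 [0.6614 0.0715 0.064 ] [76.5 -2.3 85.1]
d2 [0.6732 0.0229 0.064 ] [26.5 -1.7 85.1]
Lw [0.636 0.065 0.064] [ 75.9 -28.5  85.1]
Rw [0.689  0.0772 0.064 ] [75.8 25.8 85.1]
Lw2 [0.6275 0.1158 0.064 ] [127.2 -25.5  85.1]
Rw2 [0.6775 0.1272 0.064 ] [127.2  25.9  85.1]
Lh1 [0.5625 0.0307 0.05  ] [  58.9 -107.9   99.1]
Lh2 [0.6003 0.063  0.05  ] [ 81.9 -63.8  99.1]
Rh1 [ 0.5763 -0.0334  0.05  ] [  -6.6 -108.7   99.1]
Rh2 [ 0.6255 -0.0435  0.05  ] [-27.5 -63.1  99.1]
Lc [0.5806 0.0472 0.05  ] [ 70.9 -86.5  99.1]
Rc [ 0.6006 -0.0351  0.05  ] [-13.7 -85.5  99.1]
[ 87  87  88  88  87  89 204 225 224 219 218 181 116  96  95  98 108 153
 178 182] [217 217 219 221 221 222 222 223 221 172 153 151 154 200 228 234 233 231
 218 153 120 116 114 111 108 106  98  94 131 134]
[146 146 146 146 146 145 146 145 145 145 144 144 175 219 219 219 219 218
 205 144 144 143 143 144 142]
[141 141 139 128 109 108 110 110 110 120 139 138 139 139 142 158 178 178
 178 178 178 177 177 177 178]
```

Emit:
step_arm(
  rows=[
    [0.3,[-0.45,-0.1,0],[0,0,0]],
    [0.3,[0,0,2],[0,0,0]],
    [0.3,[0,0,2],[0,0,0]],
    [0.3,[0,0,1],[0,0,0]],
    [0.3,[0,0,1],[0,0,0]],
    [0.3,[0,0,1],[0,0,0]],
    [0.3,[0,0,0.6],[0,0,0]],
    [0.3,[0,0,0.5],[0,0,0]],
    [0.3,[0,0,0],[0,0,0]],
    [0.3,[0,0,0],[0,0,0]],
  ],
)

```text
t: 5.62
ee_pos: [0.6813, -0.0074, 0.0675]
ee_rot: [[-0.224, 0.975, 0.0], [0.975, 0.224, 0.0], [-0.0, 0.0, -1.0]]
wrist_force: [0.4, -0.6, -0.4]
opening: 0.424
gripper_force: 30.7
```

No contact, so the jar is inside the pocket. I'll lower it the last bit, release and back off upward.

Emit:
step_arm(
  rows=[
    [0.3,[0,0,0.15],[0,0,0]],
    [0.3,[0,0,0],[0,0,0]],
    [0.6,[0,0,0],[0,0,0]],
    [0.6,[0,0,0],[0,0,0]],
    [0.6,[0,0,0],[0,0,0]],
    [0.65,[0,0,-1.5],[0,0,0]],
    [0.7,[0,0,-3],[0,0,0]],
    [1,[0,0,-4],[0,0,0]],
    [1,[0,0,-3],[0,0,0]],
    [1,[0,0,0],[0,0,0]],
    [1,[0,0,0],[0,0,0]],
  ],
)

```text
t: 6.53
ee_pos: [0.6827, -0.0077, 0.1838]
ee_rot: [[-0.224, 0.975, 0.005], [0.975, 0.224, -0.001], [-0.002, 0.005, -1.0]]
wrist_force: [-0.0, 0.2, -1.0]
opening: 0.997
gripper_force: 0.0
```

```bash
python3 - <<'E'
from h import *
im,K,R,c=cam("wrist");blobs(im,K,R,c,*BL,.085,(150,400,150,400))
p=np.array([.671,.044,.085])
to((.442,-.029,.16))
im,K,R,c=cam("top");np.savez("top1.npz",im=im,K=K,R=R,c=c)
blobs(im,K,R,c,*BL,.051,(220,280,240,330),15)
E
```

```text
876.5 [264.5 353.9] [32.4 34.4] 4 [ 0.7046 -0.1308  0.085 ]
547.5 [242.5 311.5] [29. 23.] 90 [ 0.6782 -0.0948  0.085 ]
1567.5 [270.  208.5] [45. 44.] 90 [ 0.6806 -0.0051  0.085 ]
pos [ 0.6817 -0.0075  0.1815] yaw 0.226 shift cm [  3.28 -23.85   2.11] q6 1.14 t 6.6
```

Emit:
step_arm(
  rows=[
    [1,[0.4,-3,0],[0,0,0]],
    [1,[0.4,-3,0],[0,0,0]],
    [1,[0.4,-3,0],[0,0,0]],
    [1,[0.4,-3,0],[0,0,0]],
    [1,[0.4,-3,0],[0,0,0]],
    [1,[0.4,-3,0],[0,0,0]],
    [1,[0.4,-3,0],[0,0,0]],
    [1,[0.4,-3,0],[0,0,0]],
    [1,[0,0,0],[0,0,0]],
    [1,[0,0,0],[0,0,0]],
    [1,[0,0,0],[0,0,0]],
  ],
)

```text
t: 7.55
ee_pos: [0.4403, -0.03, 0.1801]
ee_rot: [[-0.224, 0.975, -0.0], [0.975, 0.224, 0.0], [0.0, -0.0, -1.0]]
wrist_force: [-0.8, -0.4, 0.5]
opening: 0.996
gripper_force: 0.0
```

```bash
python3 - <<'E'
from h import *
im,K,R,c=cam("wrist");blobs(im,K,R,c,*BL,.051,(0,400,100,420))
to((.442,-.029,.028))
im,K,R,c=cam("top");blobs(im,K,R,c,*BL,.085,(120,180,230,330),15)
E
```

```text
1233.5 [273.5 202. ] [40. 39.] 90 [ 0.4409 -0.0296  0.051 ]
pos [ 0.4405 -0.03    0.1802] yaw 0.226 shift cm [ 0.05  0.17 15.22] q6 0.98 t 7.6
141.0 [291.5 145. ] [14. 13.] 90 [ 0.6834 -0.0078  0.085 ]
```

Emit:
step_arm(
  rows=[
    [1,[0.2,0,3.5],[0,0,0]],
    [1,[0,0,3.5],[0,0,0]],
    [1,[0,0,3],[0,0,0]],
    [1,[0,0,2.5],[0,0,0]],
    [1,[0,0,1.6],[0,0,0]],
    [1,[0,0,0.9],[0,0,0]],
    [1,[0,0,0],[0,0,0]],
    [0.3,[0,0,0],[0,0,0]],
    [0.3,[0,0,0],[0,0,0]],
    [0.3,[0,0,0],[0,0,0]],
    [0.3,[0,0,0],[0,0,0]],
    [0.3,[0,0,0],[0,0,0]],
  ],
)

```text
t: 8.65
ee_pos: [0.4405, -0.0283, 0.0322]
ee_rot: [[-0.224, 0.975, 0.002], [0.975, 0.224, -0.001], [-0.001, 0.002, -1.0]]
wrist_force: [-1.0, 0.3, 6.2]
opening: 0.426
gripper_force: 29.4
```

Emit:
step_arm(
  rows=[
    [0.3,[0,0,0],[0,0,0]],
    [0.3,[0,0,0],[0,0,0]],
    [0.3,[0,0,0],[0,0,0]],
    [0.3,[0,0,0],[0,0,0]],
  ],
)

```text
t: 8.98
ee_pos: [0.4405, -0.0283, 0.0322]
ee_rot: [[-0.224, 0.975, 0.002], [0.975, 0.224, -0.001], [-0.001, 0.002, -1.0]]
wrist_force: [-2.3, 1.0, 4.6]
opening: 0.423
gripper_force: 29.4
```

```bash
python3 - <<'E'
from h import *
to((.671,.044,.15))
E
```

```text
pos [ 0.4405 -0.0283  0.0322] yaw 0.226 shift cm [  1.87  24.1  -11.75] q6 0.98 t 9.0
```

Emit:
step_arm(
  rows=[
    [0.3,[0,0,-4],[0,0,0]],
    [0.3,[0,0,-4],[0,0,0]],
    [0.3,[0,0,-3.7],[0,0,0]],
    [0.3,[0.2,3,0],[0,0,0]],
    [0.3,[0.2,3,0],[0,0,0]],
    [0.3,[0.2,3,0],[0,0,0]],
    [0.3,[0.2,3,0],[0,0,0]],
    [0.3,[0.2,3,0],[0,0,0]],
    [0.3,[0.2,3,0],[0,0,0]],
    [0.3,[0.2,3,0],[0,0,0]],
    [0.3,[0.2,3,0],[0,0,0]],
    [0.3,[0,0,0],[0,0,0]],
  ],
)

```text
t: 9.98
ee_pos: [0.6732, 0.0425, 0.1452]
ee_rot: [[-0.225, 0.974, -0.001], [0.974, 0.225, 0.001], [0.001, -0.001, -1.0]]
wrist_force: [0.5, 0.1, -0.7]
opening: 0.427
gripper_force: 30.5
```

Emit:
step_arm(
  rows=[
    [0.3,[0,0,0],[0,0,0]],
    [0.3,[0,0,0],[0,0,0]],
  ],
)

```text
t: 10.15
ee_pos: [0.6697, 0.0413, 0.148]
ee_rot: [[-0.224, 0.975, -0.0], [0.975, 0.224, 0.0], [0.0, -0.0, -1.0]]
wrist_force: [0.5, 0.3, 0.1]
opening: 0.424
gripper_force: 30.5
```

```bash
python3 - <<'E'
from h import *
s=state();Rt=np.array(s["ee_rot"]);e=np.array(s["ee_pos"])
im,K,R,c=cam("wrist");save("w3",im)
z=e[2]-.0322+.051
blobs(im,K,R,c,*BL,z,(200,340,200,340),1000)
to((.671,.044,.066))
g=cv2.cvtColor(im,cv2.COLOR_RGB2GRAY)
# left rack: side-wall and divider positions seen here
for p in [(.6608,.0689,.064),(.6590,.0936,.064)]: print(proj(p,K,R,c).round(1))
print(cv2.cvtColor(im,cv2.COLOR_RGB2GRAY)[60:200:4,255].tolist())
print(g[90,215:335:3].tolist())
E
```

```text
5187.0 [271.5 293.5] [81. 81.] 90 [0.669  0.0416 0.1668]
pos [0.6695 0.0412 0.1485] yaw 0.226 shift cm [0.24 0.2  8.25] q6 1.21 t 10.2
[269.1 177.9]
[274.8 141.1]
[238, 109, 118, 118, 113, 94, 95, 94, 149, 218, 98, 146, 146, 147, 146, 146, 146, 145, 146, 146, 146, 144, 145, 145, 144, 144, 143, 122, 200, 143, 144, 143, 143, 142, 180]
[91, 91, 92, 91, 90, 91, 91, 92, 93, 92, 93, 93, 94, 94, 158, 157, 157, 155, 156, 157, 158, 158, 157, 157, 157, 157, 157, 158, 157, 157, 156, 175, 175, 177, 163, 133, 178, 187, 187, 187]
```

View pics/w3.png

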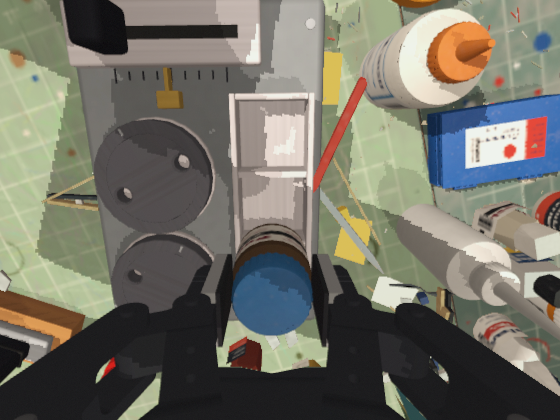

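The end wall is at row ~95, the left-to-middle divider at row ~173, the rack side walls at columns ~233 and 310, and the held cap at (272,293).

```bash
python3 - <<'E'
from h import *
s=state();Rt=np.array(s["ee_rot"]);e=np.array(s["ee_pos"]);T=lambda p:((p-e)@Rt*1000).round(1)
im,K,R,c=cam("wrist");g=cv2.cvtColor(im,cv2.COLOR_RGB2GRAY)
print(g[88:102,255].tolist(),g[166:180,255].tolist(),g[135,226:242].tolist(),g[135,300:320].tolist())
for n,p,z in [("cap",(271.5,293.5),e[2]+.019),("end",(271,95),.064),("d",(271,173),.064),("w1",(231,135),.064),("w2",(312.5,135),.064)]: print(n,T(ray(p,K,R,c,z)))
E
```

```text
[94, 93, 119, 158, 163, 192, 221, 222, 217, 209, 190, 139, 100, 129] [119, 111, 123, 146, 139, 157, 209, 197, 142, 143, 143, 143, 144, 143] [91, 92, 91, 92, 140, 214, 223, 220, 219, 189, 123, 100, 99, 99, 121, 143] [221, 221, 222, 220, 173, 155, 155, 154, 213, 234, 236, 235, 235, 203, 140, 120, 116, 112, 110, 108]
cap [  0.5  -0.6 -19. ]
end [82.1 -1.1 84.5]
d [32.1 -1.1 84.5]
w1 [ 57.2 -27.3  84.5]
w2 [57.2 26.1 84.5]
```

Emit:
step_arm(
  rows=[
    [0.3,[0.5,0,0],[0,0,0]],
    [0.3,[0,0,2],[0,0,0]],
    [0.3,[0,0,2],[0,0,0]],
    [0.3,[0,0,1],[0,0,0]],
    [0.3,[0,0,1],[0,0,0]],
    [0.3,[0,0,1],[0,0,0]],
    [0.3,[0,0,0.5],[0,0,0]],
    [0.3,[0,0,0.4],[0,0,0]],
    [0.3,[0,0,0],[0,0,0]],
    [0.3,[0,0,0],[0,0,0]],
  ],
)

```text
t: 11.08
ee_pos: [0.6691, 0.0462, 0.0692]
ee_rot: [[-0.224, 0.975, 0.001], [0.975, 0.224, 0.0], [-0.0, 0.001, -1.0]]
wrist_force: [-0.5, 0.3, 0.0]
opening: 0.422
gripper_force: 30.5
```

Emit:
step_arm(
  rows=[
    [0.3,[0,0,0.15],[0,0,0]],
    [0.3,[0,0,0],[0,0,0]],
    [0.6,[0,0,0],[0,0,0]],
    [0.6,[0,0,0],[0,0,0]],
    [0.6,[0,0,0],[0,0,0]],
    [0.65,[0,0,-1.5],[0,0,0]],
    [0.7,[0,0,-3],[0,0,0]],
    [1,[0,0,-4],[0,0,0]],
    [1,[0,0,-3],[0,0,0]],
    [1,[0,0,0],[0,0,0]],
    [1,[0,0,0],[0,0,0]],
  ],
)

```text
t: 12.0
ee_pos: [0.6704, 0.0461, 0.1852]
ee_rot: [[-0.224, 0.975, 0.005], [0.975, 0.224, -0.001], [-0.002, 0.005, -1.0]]
wrist_force: [0.1, 0.6, -0.2]
opening: 1.0
gripper_force: 0.0
```

```bash
python3 - <<'E'
from h import *
im,K,R,c=cam("wrist");blobs(im,K,R,c,*BL,.085,(100,400,150,400),500)
to((.383,-.228,.2))
E
```

```text
1416.0 [269.5 273.5] [43. 41.] 90 [ 0.6798 -0.0037  0.085 ]
1538.5 [269.5 213.5] [45. 43.] 90 [0.6688 0.0444 0.085 ]
pos [0.6694 0.0462 0.1829] yaw 0.226 shift cm [-20.3  -34.05  -1.75] q6 1.22 t 12.1
```

Emit:
step_arm(
  rows=[
    [1,[-1.85,-3.1,0],[0,0,0]],
    [1,[-1.85,-3.1,0],[0,0,0]],
    [1,[-1.85,-3.1,0],[0,0,0]],
    [1,[-1.85,-3.1,0],[0,0,0]],
    [1,[-1.85,-3.1,0],[0,0,0]],
    [1,[-1.85,-3.1,0],[0,0,0]],
    [1,[-1.85,-3.1,0],[0,0,0]],
    [1,[-1.85,-3.1,0],[0,0,0]],
    [1,[-1.85,-3.1,0],[0,0,0]],
    [1,[-1.85,-3.1,0],[0,0,0]],
    [1,[-1.85,-3.1,0],[0,0,0]],
    [1,[0,0,0],[0,0,0]],
  ],
)

```text
t: 13.05
ee_pos: [0.3783, -0.2315, 0.1807]
ee_rot: [[-0.219, 0.976, -0.003], [0.976, 0.219, 0.0], [0.001, -0.002, -1.0]]
wrist_force: [0.2, 0.9, 0.8]
opening: 1.0
gripper_force: 0.0
```

Emit:
step_arm(
  rows=[
    [1,[0,0,0],[0,0,0]],
    [1,[0,0,0],[0,0,0]],
  ],
)

```text
t: 13.22
ee_pos: [0.3819, -0.2281, 0.1812]
ee_rot: [[-0.223, 0.975, -0.001], [0.975, 0.223, 0.001], [0.002, -0.0, -1.0]]
wrist_force: [-0.4, 0.3, 0.7]
opening: 0.999
gripper_force: 0.0
```

```bash
python3 - <<'E'
from h import *
im,K,R,c=cam("wrist");save("w4",im);np.savez("w4.npz",im=im,K=K,R=R,c=c)
blobs(im,K,R,c,(0,0,165),(180,75,255),.055,(100,330,180,380),300)
to((.383,-.228,.034))
im,K,R,c=cam("top");blobs(im,K,R,c,*BL,.085,(120,180,230,330),15);blobs(im,K,R,c,(0,0,170),(180,70,255),.055,(240,310,350,410),30)
E
```

```text
1460.5 [270.8 202.7] [44.1 42.7] 14 [ 0.3803 -0.2279  0.055 ]
pos [ 0.3823 -0.2277  0.1814] yaw 0.227 shift cm [-0.06  0.07 14.74] q6 0.51 t 13.3
154.5 [269.8 150.2] [14.1 13.4] 45 [0.6709 0.0416 0.085 ]
152.0 [291.5 145.5] [13. 15.] 0 [ 0.6822 -0.0078  0.085 ]
53.5 [355.  301.5] [17.7 12. ] 45 [ 0.3299 -0.1546  0.055 ]
41.5 [363.5 287. ] [20.6 13.6] 72 [ 0.3625 -0.1742  0.055 ]
206.0 [387. 278.] [16. 16.] 90 [ 0.3832 -0.228   0.055 ]
```

View pics/w4.png

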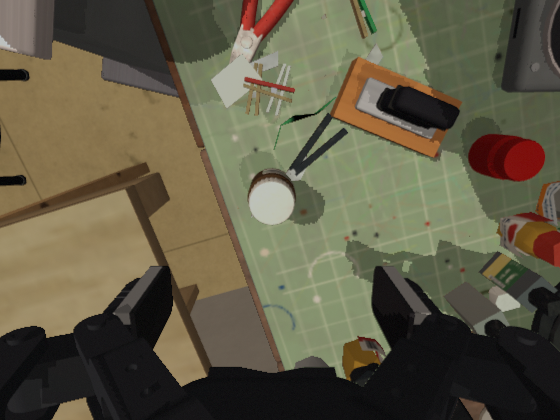

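The white cap is at (271,203), almost exactly under the tool. The spanner and its stand are at (400,107).

Emit:
step_arm(
  rows=[
    [0.8,[0.1,-0.1,3],[0,0,0]],
    [0.8,[0,0,3],[0,0,0]],
    [0.8,[0,0,3],[0,0,0]],
    [0.8,[0,0,2.5],[0,0,0]],
    [0.8,[0,0,1.5],[0,0,0]],
    [0.8,[0,0,1.5],[0,0,0]],
    [0.8,[0,0,0],[0,0,0]],
    [0.35,[0,0,0],[0,0,0]],
    [0.35,[0,0,0],[0,0,0]],
    [0.35,[0,0,0],[0,0,0]],
    [0.35,[0,0,0],[0,0,0]],
    [0.35,[0,0,0],[0,0,0]],
  ],
)

```text
t: 14.32
ee_pos: [0.3818, -0.2283, 0.0385]
ee_rot: [[-0.224, 0.975, 0.002], [0.975, 0.224, -0.001], [-0.002, 0.001, -1.0]]
wrist_force: [-0.8, 1.7, 6.4]
opening: 0.449
gripper_force: 30.7
```

Emit:
step_arm(
  rows=[
    [0.35,[0,0,0],[0,0,0]],
    [0.35,[0,0,0],[0,0,0]],
    [0.35,[0,0,0],[0,0,0]],
  ],
)

```text
t: 14.57
ee_pos: [0.3818, -0.2284, 0.0385]
ee_rot: [[-0.224, 0.975, 0.002], [0.975, 0.224, -0.001], [-0.002, 0.002, -1.0]]
wrist_force: [1.0, -0.0, 6.1]
opening: 0.447
gripper_force: 30.7
```

```bash
python3 - <<'E'
from h import *
to((.6575,.0945,.15))
E
```

```text
pos [ 0.3818 -0.2284  0.0385] yaw 0.226 shift cm [ 25.27  34.13 -11.13] q6 0.51 t 14.6
```

Emit:
step_arm(
  rows=[
    [0.35,[0,0,-4],[0,0,0]],
    [0.35,[0,0,-4],[0,0,0]],
    [0.35,[0,0,-3.5],[0,0,0]],
    [0.35,[2.3,3.1,0],[0,0,0]],
    [0.35,[2.3,3.1,0],[0,0,0]],
    [0.35,[2.3,3.1,0],[0,0,0]],
    [0.35,[2.3,3.1,0],[0,0,0]],
    [0.35,[2.3,3.1,0],[0,0,0]],
    [0.35,[2.3,3.1,0],[0,0,0]],
    [0.35,[2.3,3.1,0],[0,0,0]],
    [0.35,[2.3,3.1,0],[0,0,0]],
    [0.35,[2.3,3.1,0],[0,0,0]],
  ],
)

```text
t: 15.57
ee_pos: [0.6075, 0.0383, 0.1524]
ee_rot: [[-0.224, 0.975, 0.0], [0.975, 0.224, -0.0], [-0.0, 0.0, -1.0]]
wrist_force: [0.4, -0.8, 0.8]
opening: 0.448
gripper_force: 30.7
```

Emit:
step_arm(
  rows=[
    [0.35,[2.3,3.1,0],[0,0,0]],
    [0.35,[2.3,3.1,0],[0,0,0]],
    [0.35,[0,0,0],[0,0,0]],
    [0.35,[0,0,0],[0,0,0]],
    [0.35,[0,0,0],[0,0,0]],
  ],
)

```text
t: 15.98
ee_pos: [0.6563, 0.095, 0.1521]
ee_rot: [[-0.224, 0.974, -0.001], [0.974, 0.224, -0.0], [-0.0, -0.001, -1.0]]
wrist_force: [-0.2, -0.6, -0.1]
opening: 0.451
gripper_force: 30.7
```

```bash
python3 - <<'E'
from h import *
s=state();Rt=np.array(s["ee_rot"]);e=np.array(s["ee_pos"]);T=lambda p:((p-e)@Rt*1000).round(1)
im,K,R,c=cam("wrist");save("w5",im);np.savez("w5.npz",im=im,K=K,R=R,c=c,e=e,Rt=Rt)
z=e[2]-.0385+.055
blobs(im,K,R,c,(0,0,150),(180,75,255),z,(230,350,200,340),1000)
to((.6575,.0945,.07))
print(s["opening"])
E
```

```text
5826.5 [271.5 293.5] [111.  85.] 90 [0.6559 0.094  0.1686]
pos [0.6563 0.0945 0.1526] yaw 0.225 shift cm [-0.02  0.12  8.26] q6 1.29 t 16.0
0.4506239002166713
```

View pics/w5.png

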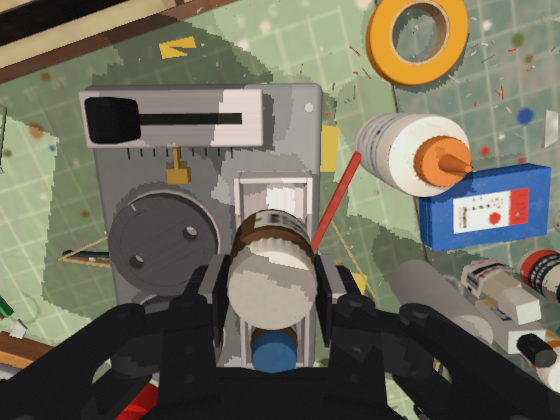

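The held white cap spans columns 228–316 with its bottom edge at row 328, so its centre is about (272,285). The rack end wall is at row ~176, with side walls at ~238 and ~309.

```bash
python3 - <<'E'
from h import *
d=np.load("w5.npz");im,K,R,c,e,Rt=[d[k] for k in("im","K","R","c","e","Rt")];T=lambda p:((p-e)@Rt*1000).round(1)
g=cv2.cvtColor(im,cv2.COLOR_RGB2GRAY)
print(g[168:190,250].tolist(),g[168:190,290].tolist(),g[195,230:246].tolist(),g[195,298:320].tolist());print(g[318:335,272].tolist(),g[270:300:10,222:235].tolist(),g[270:300:10,308:322].tolist())
z=e[2]-.0385+.055
for n,p,zz in [("capL",(228,285),z),("capR",(316,285),z),("capbot",(272,328),z),("cap",(272,285),z),("end",(273,176.5),.064),("w1",(235.5,195),.064),("w2",(313,195),.064)]: print(n,T(ray(p,K,R,c,zz)))
a=cv2.resize(im[160:340,210:340],(433,600),interpolation=cv2.INTER_CUBIC);save("w5c",a)
E
```

```text
[146, 145, 141, 135, 135, 134, 134, 134, 136, 142, 171, 205, 205, 202, 195, 164, 133, 133, 133, 132, 132, 132] [146, 144, 144, 153, 136, 135, 136, 136, 138, 167, 215, 229, 228, 226, 212, 163, 169, 169, 169, 169, 192, 226] [143, 144, 144, 144, 180, 204, 206, 203, 200, 154, 104, 91, 92, 128, 165, 151] [207, 208, 208, 210, 208, 174, 151, 147, 139, 210, 224, 225, 225, 218, 151, 111, 110, 107, 103, 102, 94, 100]
[175, 174, 174, 172, 173, 173, 175, 174, 174, 174, 166, 130, 40, 43, 47, 47, 47] [[22, 21, 19, 18, 21, 20, 25, 96, 105, 109, 113, 115, 121], [18, 20, 20, 20, 18, 51, 105, 119, 165, 172, 173, 173, 174], [19, 19, 23, 20, 20, 77, 136, 166, 171, 172, 172, 173, 172]] [[143, 135, 127, 122, 120, 118, 104, 47, 17, 17, 28, 31, 28, 28], [140, 140, 141, 141, 141, 142, 128, 119, 81, 34, 18, 16, 15, 16], [141, 141, 140, 141, 141, 141, 142, 134, 96, 40, 18, 20, 18, 18]]
capL [  3.  -18.6 -16.5]
capR [  3.   17.7 -16.5]
capbot [-17.5  -0.4 -16.5]
cap [  3.   -0.4 -16.5]
end [29.1  0.2 88.1]
w1 [ 16.  -26.   88.1]
w2 [16.  28.2 88.1]
```

View pics/w5c.png

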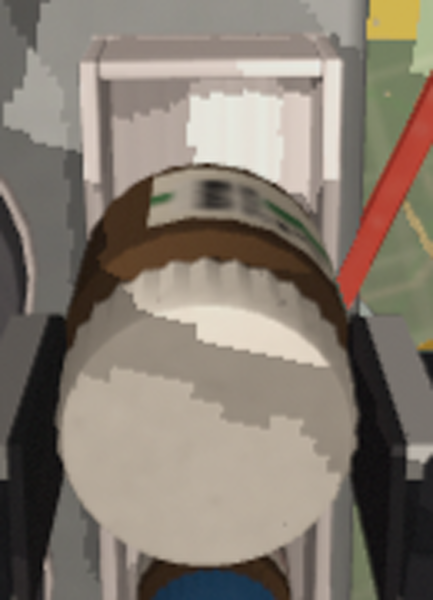

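Emit:
step_arm(
  rows=[
    [0.35,[0.05,0,2],[0,0,0]],
    [0.35,[0,0,2],[0,0,0]],
    [0.35,[0,0,0.6],[0,0,0]],
    [0.35,[0,0,0.5],[0,0,0]],
    [0.35,[0,0,0.5],[0,0,0]],
    [0.35,[0,0,0.5],[0,0,0]],
    [0.35,[0,0,0.5],[0,0,0]],
    [0.35,[0,0,0.5],[0,0,0]],
    [0.35,[0,0,0.4],[0,0,0]],
    [0.35,[0,0,0],[0,0,0]],
    [0.35,[0,0,0],[0,0,0]],
  ],
)

```text
t: 16.95
ee_pos: [0.6563, 0.0958, 0.0771]
ee_rot: [[-0.224, 0.975, -0.0], [0.975, 0.224, 0.0], [0.0, -0.0, -1.0]]
wrist_force: [-0.0, 0.2, 0.5]
opening: 0.449
gripper_force: 30.7
```

Emit:
step_arm(
  rows=[
    [0.35,[0,0,0.3],[0,0,0]],
    [0.35,[0,0,0],[0,0,0]],
    [0.6,[0,0,0],[0,0,0]],
    [0.6,[0,0,0],[0,0,0]],
    [0.6,[0,0,0],[0,0,0]],
    [0.65,[0,0,-1.5],[0,0,0]],
    [0.7,[0,0,-3],[0,0,0]],
    [0.7,[0,0,-4],[0,0,0]],
    [0.7,[0,0,-3],[0,0,0]],
    [0.7,[0,0,0],[0,0,0]],
    [0.7,[0,0,0],[0,0,0]],
  ],
)

```text
t: 17.87
ee_pos: [0.6579, 0.0957, 0.1921]
ee_rot: [[-0.224, 0.975, 0.005], [0.975, 0.224, -0.0], [-0.001, 0.005, -1.0]]
wrist_force: [0.5, -0.0, -0.5]
opening: 0.699
gripper_force: 0.0
```

```bash
python3 - <<'E'
from h import *
im,K,R,c=cam("wrist");save("w6",im);np.savez("w6.npz",im=im,K=K,R=R,c=c)
blobs(im,K,R,c,*BL,.085,(100,400,150,400),500);blobs(im,K,R,c,(0,0,150),(180,75,255),.089,(150,260,240,310),500)
to((.4692,-.1294,.2))
# spanner from top/w4
d=np.load("w4.npz");im,K,R,c=[d[k] for k in("im","K","R","c")]
blobs(im,K,R,c,(5,110,90),(22,255,255),.026,(50,165,325,470),300)
hsv=cv2.cvtColor(im,cv2.COLOR_RGB2HSV)
blobs(im,K,R,c,(0,0,0),(180,255,45),.087,(80,140,365,465),200)
d=np.load("top0.npz");im,K,R,c=[d[k] for k in("im","K","R","c")]
blobs(im,K,R,c,(0,0,0),(180,255,60),.087,(215,260,325,365),15)
E
```

```text
1223.5 [271.  322.5] [39. 38.] 90 [ 0.6795 -0.0018  0.085 ]
1348.0 [271. 270.] [42. 40.] 90 [0.6686 0.0458 0.085 ]
2003.0 [270.5 211. ] [56. 53.] 90 [0.6569 0.0953 0.089 ]
740.0 [271.5 210.5] [63. 97.] 0 [0.6575 0.0958 0.089 ]
pos [0.6569 0.0957 0.1897] yaw 0.226 shift cm [-17.73 -23.33  -1.05] q6 1.29 t 17.9
3590.5 [395.4 107.4] [117.3  65. ] 23 [ 0.4655 -0.1313  0.026 ]
2169.5 [417.7 107.9] [78.9 32.6] 23 [ 0.4597 -0.1339  0.087 ]
145.0 [345.3 238.9] [ 8.9 19.5] 9 [ 0.4709 -0.1286  0.087 ]
```

All three caps are in a row, 50 mm apart, with the jars upright in their pockets. Next is the spanner.

Emit:
step_arm(
  rows=[
    [1,[-2.2,-2.9,0],[0,0,0]],
    [1,[-2.2,-2.9,0],[0,0,0]],
    [1,[-2.2,-2.9,0],[0,0,0]],
    [1,[-2.2,-2.9,0],[0,0,0]],
    [1,[-2.2,-2.9,0],[0,0,0]],
    [1,[-2.2,-2.9,0],[0,0,0]],
    [1,[-2.2,-2.9,0],[0,0,0]],
    [1,[-2.2,-2.9,0],[0,0,0]],
    [1,[0,0,0],[0,0,0]],
  ],
)

```text
t: 18.67
ee_pos: [0.4662, -0.1311, 0.1875]
ee_rot: [[-0.22, 0.976, -0.003], [0.976, 0.22, 0.0], [0.001, -0.003, -1.0]]
wrist_force: [0.5, -0.5, -0.2]
opening: 0.998
gripper_force: 0.0
```

Emit:
step_arm(
  rows=[
    [1,[0,0,0],[0,0,-0.118]],
    [1,[0,0,0],[0,0,-0.118]],
    [1,[0,0,0],[0,0,-0.118]],
    [1,[0,0,0],[0,0,-0.118]],
    [1,[0,0,0],[0,0,-0.118]],
    [1,[0,0,0],[0,0,-0.118]],
    [1,[0,0,0],[0,0,-0.118]],
    [1,[0,0,0],[0,0,-0.118]],
    [1,[0,0,0],[0,0,-0.118]],
    [1,[0,0,0],[0,0,-0.118]],
    [1,[0,0,0],[0,0,0]],
    [1,[0,0,0],[0,0,0]],
  ],
)

```text
t: 19.67
ee_pos: [0.4693, -0.1274, 0.188]
ee_rot: [[-0.986, 0.168, -0.002], [0.168, 0.986, 0.001], [0.002, 0.001, -1.0]]
wrist_force: [-0.1, -0.3, -0.7]
opening: 0.998
gripper_force: 0.0
```

```bash
python3 - <<'E'
from h import *
im,K,R,c=cam("wrist");save("w7",im);np.savez("w7.npz",im=im,K=K,R=R,c=c)
blobs(im,K,R,c,(5,110,90),(22,255,255),.026,(50,330,180,380),300)
blobs(im,K,R,c,(0,0,0),(180,255,45),.087,(100,290,200,360),200)
to((.468,-.131,.048))
E
```

```text
5481.5 [265.2 191.5] [108.2  56.1] 89 [ 0.4666 -0.1321  0.026 ]
1177.0 [265.  203.5] [63. 20.] 90 [ 0.4621 -0.1304  0.087 ]
pos [ 0.4694 -0.1275  0.1883] yaw 1.402 shift cm [ 0.06 -0.38 14.03] q6 -0.37 t 19.7
```

View pics/w7.png

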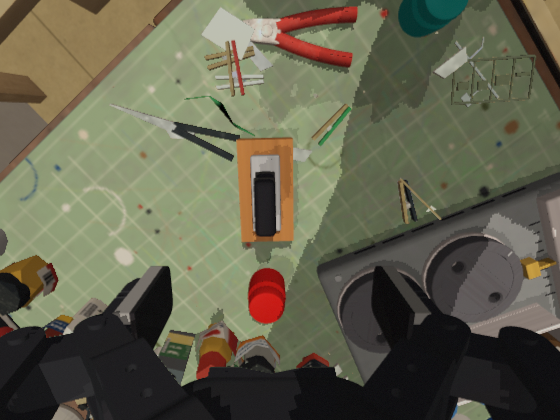

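Emit:
step_arm(
  rows=[
    [0.7,[0.2,-0.5,3],[0,0,0]],
    [0.6,[0,0,3],[0,0,0]],
    [0.6,[0,0,3],[0,0,0]],
    [0.6,[0,0,2.5],[0,0,0]],
    [0.6,[0,0,1.5],[0,0,0]],
    [0.6,[0,0,0.9],[0,0,0]],
    [0.6,[0,0,0],[0,0,0]],
    [0.05,[0,0,0],[0,0,0]],
    [0.05,[0,0,0],[0,0,0]],
    [0.05,[0,0,0],[0,0,0]],
    [0.05,[0,0,0],[0,0,0]],
    [0.05,[0,0,0],[0,0,0]],
  ],
  newtons=80,
)

```text
t: 20.72
ee_pos: [0.468, -0.133, 0.0518]
ee_rot: [[-0.986, 0.164, 0.002], [0.164, 0.986, -0.001], [-0.002, -0.001, -1.0]]
wrist_force: [-0.4, -0.4, 7.1]
opening: 0.18
gripper_force: 78.6
```

Emit:
step_arm(
  rows=[
    [0.05,[0,0,0],[0,0,0]],
    [0.05,[0,0,0],[0,0,0]],
    [0.05,[0,0,0],[0,0,0]],
    [0.05,[0,0,0],[0,0,0]],
  ],
)

```text
t: 21.05
ee_pos: [0.4681, -0.133, 0.0519]
ee_rot: [[-0.986, 0.164, 0.002], [0.164, 0.986, -0.001], [-0.002, -0.001, -1.0]]
wrist_force: [-0.3, 0.1, 6.4]
opening: 0.179
gripper_force: 78.6
```

Emit:
step_arm(
  rows=[
    [0.05,[0,0,-1],[0,0,0]],
    [0.05,[0,0,-2],[0,0,0]],
    [0.05,[0,0,-4],[0,0,0]],
    [0.05,[0,0,-4],[0,0,0]],
    [0.05,[-2.4,2.3,0],[0,0,0]],
    [0.05,[-2.4,2.3,0],[0,0,0]],
    [0.05,[-2.4,2.3,0],[0,0,0]],
    [0.05,[-2.4,2.3,0],[0,0,0]],
    [0.05,[-2.4,2.3,0],[0,0,0]],
    [0.05,[-2.4,2.3,0],[0,0,0]],
    [0.05,[-2.4,2.3,0],[0,0,0]],
    [0.05,[0,0,0],[0,0,0]],
  ],
)

```text
t: 22.05
ee_pos: [0.6618, 0.0022, 0.1583]
ee_rot: [[-0.987, 0.161, -0.001], [0.161, 0.987, 0.002], [0.001, 0.002, -1.0]]
wrist_force: [-0.1, 0.2, -1.7]
opening: 0.178
gripper_force: 78.2
```

Emit:
step_arm(
  rows=[
    [0.05,[0,0,0],[0,0,0]],
    [0.05,[0,0,0],[0,0,0]],
    [0.05,[0,0,0],[0,0,0]],
  ],
)

```text
t: 22.3
ee_pos: [0.6587, -0.0017, 0.161]
ee_rot: [[-0.986, 0.165, 0.0], [0.165, 0.986, -0.0], [-0.0, -0.0, -1.0]]
wrist_force: [0.1, 0.1, -1.3]
opening: 0.176
gripper_force: 78.2
```

```bash
python3 - <<'E'
from h import *
im,K,R,c=cam("wrist");np.savez("w8.npz",im=im,K=K,R=R,c=c,e=state()["ee_pos"],Rt=state()["ee_rot"])
to((.58,.0465,.13))
d=np.load("w6.npz");
q=[proj(p,d["K"],d["R"],d["c"]) for p in[(.580,.0465,.05),(.601,-.039,.05)]];print(q,[proj(p,K,R,c) for p in[(.580,.0465,.05),(.601,-.039,.05)]])
x,y=map(int,q[0]);x0=max(x-65,0);y0=y-65
a=cv2.resize(d["im"][y0:y0+130,x0:x0+130],(390,390),interpolation=cv2.INTER_CUBIC)
b=cv2.resize(im,(410,308));b=np.vstack([b,np.zeros((82,410,3),np.uint8)]);print(x0,y0)
save("cmp8",np.hstack([a,b]))
E
```

```text
pos [ 0.6587 -0.0019  0.1612] yaw 1.405 shift cm [8.57 3.47 3.11] q6 -0.04 t 22.4
[array([173.99051031, 231.47243388]), array([182.72322891, 317.77583325])] [array([319.75653361,  91.66610296]), array([207.91269048, 141.73556594])]
108 166
```

View pics/cmp8.png

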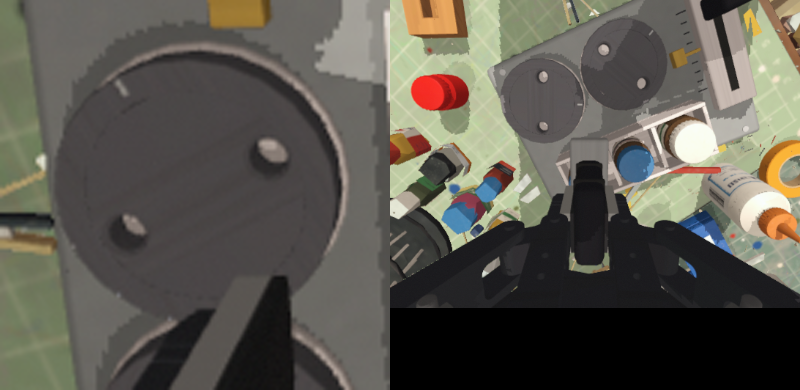

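In the left crop the left ring's hole rims are centred at crop (128,231) and (270,155), each with a light floor and a dark wall. The right half shows all four holes, at full-frame pixels ≈(291,68), (343,113), (209,104) and (209,172). The foot plate is visible under the gripper at about (273,205).

```bash
cat >> h.py <<'E'
def hole(im,K,R,c,px,z=.05,r=14):
    g=cv2.cvtColor(im,cv2.COLOR_RGB2GRAY).astype(float);x,y=map(int,px);w=g[y-r:y+r+1,x-r:x+r+1]
    med=np.median(w);m=(np.abs(w-med)>0.22*med).astype(np.uint8)
    n,l,st,ce=cv2.connectedComponentsWithStats(m)
    if n<2: return None
    k=max(range(1,n),key=lambda i:st[i,4]-3*np.hypot(*(ce[i]-r)));s=st[k]
    cc=max(cv2.findContours((l==k).astype(np.uint8),cv2.RETR_EXTERNAL,cv2.CHAIN_APPROX_NONE)[0],key=cv2.contourArea)
    u=np.array([s[0]+(s[2]-1)/2,s[1]+(s[3]-1)/2])+[x-r,y-r]
    return u,s[2:5],ray(u,K,R,c,z)
E
python3 - <<'E'
from h import *
for f,pts in [("w8",[(291,68),(343,113),(209,104),(209,172)]),("w6",[(151,243),(198,218)]),("w5",[(138,262),(191,232)]),("w2",[(117,131),(178,96),(127,221),(190,247)]),("w3",[(125,194),(183,162),(136,275)]),("w1",[(397,243),(448,220)])]:
    d=np.load(f+".npz") if f!="w3" else None
    if d is None: continue
    for p in pts:
        h=hole(d["im"],d["K"],d["R"],d["c"],p)
        print(f,p,None if h is None else (h[0],h[1],h[2].round(4)))
E
```

```text
w8 (291, 68) (array([292.,  67.]), array([ 17,  19, 204], dtype=int32), array([0.5608, 0.0295, 0.05  ]))
w8 (343, 113) (array([344.5, 113.5]), array([ 16,  16, 194], dtype=int32), array([0.5977, 0.0622, 0.05  ]))
w8 (209, 104) (array([207.5, 104.5]), array([ 16,  16, 193], dtype=int32), array([ 0.5754, -0.0336,  0.05  ]))
w8 (209, 172) (array([208. , 173.5]), array([ 15,  16, 179], dtype=int32), array([ 0.6241, -0.044 ,  0.05  ]))
w6 (151, 243) (array([150., 243.]), array([ 13,  13, 113], dtype=int32), array([0.5606, 0.0308, 0.05  ]))
w6 (198, 218) (array([197., 218.]), array([ 13,  13, 123], dtype=int32), array([0.5979, 0.0635, 0.05  ]))
w5 (138, 262) (array([136., 262.]), array([ 15,  13, 141], dtype=int32), array([0.5609, 0.0304, 0.05  ]))
w5 (191, 232) (array([190., 233.]), array([ 15,  15, 157], dtype=int32), array([0.5984, 0.0639, 0.05  ]))
w2 (117, 131) (array([115.5, 130. ]), array([ 16,  17, 185], dtype=int32), array([0.5614, 0.0312, 0.05  ]))
w2 (178, 96) (array([175. ,  94.5]), array([ 17,  18, 220], dtype=int32), array([0.5982, 0.0635, 0.05  ]))
w2 (127, 221) (array([126. , 220.5]), array([ 15,  14, 160], dtype=int32), array([ 0.5756, -0.0331,  0.05  ]))
w2 (190, 247) (array([188.5, 246.5]), array([ 16,  14, 155], dtype=int32), array([ 0.6244, -0.0433,  0.05  ]))
w1 (397, 243) (array([398., 244.]), array([ 13,  11, 111], dtype=int32), array([0.5601, 0.0307, 0.05  ]))
w1 (448, 220) (array([448., 216.]), array([ 29,  21, 415], dtype=int32), array([0.596 , 0.0674, 0.05  ]))
```

```bash
python3 - <<'E'
from h import *
d=np.load("w8.npz");im,K,R,c,e,Rt=[d[k] for k in("im","K","R","c","e","Rt")];g=cv2.cvtColor(im,cv2.COLOR_RGB2GRAY)
T=lambda p:((p-e)@Rt*1000).round(1)
print(g[175:220,262].tolist(),g[175:220,285].tolist());print(g[205,238:308].tolist())
for row in (185,190,193,210): print(row,T(ray((274,row),K,R,c,e[2]-.0159)),T(ray((274,row),K,R,c,e[2]-.0259)))
for col in (248,252,294,298): print(col,T(ray((col,205),K,R,c,e[2]-.0159)))
save("w8c",cv2.resize(im[150:330,200:350],(500,600),interpolation=cv2.INTER_CUBIC))
E
```

```text
[126, 126, 127, 127, 127, 127, 127, 127, 127, 127, 127, 120, 93, 87, 90, 95, 107, 115, 117, 121, 123, 123, 124, 123, 123, 124, 123, 123, 123, 123, 123, 123, 122, 124, 123, 123, 123, 124, 124, 124, 123, 123, 123, 115, 76] [127, 128, 127, 121, 98, 99, 99, 99, 99, 99, 99, 99, 95, 87, 89, 92, 106, 113, 116, 119, 121, 121, 121, 121, 121, 121, 121, 121, 121, 121, 121, 121, 121, 121, 121, 121, 121, 121, 121, 121, 121, 121, 122, 121, 120]
[98, 100, 100, 102, 111, 113, 124, 103, 103, 111, 118, 124, 124, 124, 124, 123, 125, 125, 125, 126, 126, 125, 124, 123, 123, 124, 124, 124, 122, 123, 123, 123, 124, 123, 123, 123, 125, 125, 126, 126, 126, 124, 124, 123, 122, 122, 120, 121, 121, 122, 123, 124, 125, 126, 127, 126, 126, 124, 120, 117, 117, 128, 150, 154, 153, 121, 105, 72, 61, 73]
185 [38.4  1.8 15.9] [36.3  1.9 25.9]
190 [36.   1.8 15.9] [33.7  1.9 25.9]
193 [34.5  1.8 15.9] [32.2  1.9 25.9]
210 [26.   1.9 15.9] [23.2  1.9 25.9]
248 [ 28.6 -10.7  15.9]
252 [28.6 -8.8 15.9]
294 [28.6 11.5 15.9]
298 [28.6 13.5 15.9]
```

View pics/w8c.png

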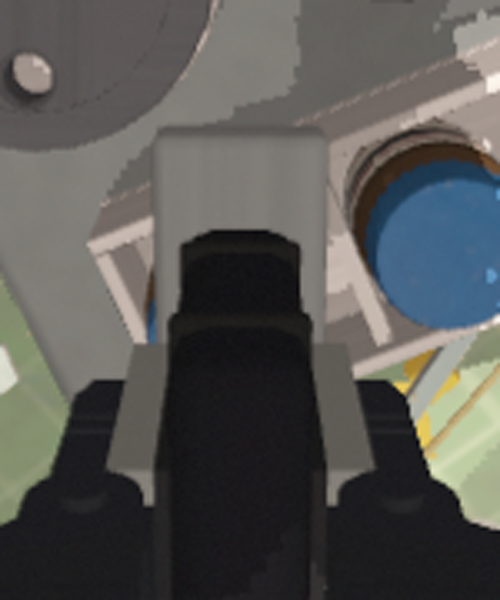

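Emit:
step_arm(
  rows=[
    [0.05,[0,0,0],[0,0,-0.111]],
    [0.05,[0,0,0],[0,0,-0.111]],
    [0.05,[0,0,0],[0,0,-0.111]],
    [0.05,[0,0,0],[0,0,-0.111]],
    [0.05,[0,0,0],[0,0,-0.111]],
    [0.05,[0,0,0],[0,0,-0.111]],
    [0.05,[0,0,0],[0,0,-0.111]],
    [0.05,[0,0,0],[0,0,-0.111]],
    [0.05,[0,0,0],[0,0,0]],
    [0.05,[0,0,0],[0,0,0]],
  ],
)

```text
t: 23.18
ee_pos: [0.6589, -0.0018, 0.161]
ee_rot: [[-0.753, -0.659, 0.001], [-0.659, 0.753, -0.0], [-0.001, -0.001, -1.0]]
wrist_force: [0.3, 0.5, -0.9]
opening: 0.177
gripper_force: 78.2
```

```bash
python3 - <<'E'
from h import *
to((.5814,.0466,.10))
E
```

```text
pos [ 0.6589 -0.0018  0.161 ] yaw 2.29 shift cm [2.65 8.74 6.09] q6 -0.92 t 23.2
```

Emit:
step_arm(
  rows=[
    [0.05,[0.65,2.15,0],[0,0,0]],
    [0.05,[0.65,2.15,0],[0,0,0]],
    [0.05,[0.65,2.15,0],[0,0,0]],
    [0.05,[0.65,2.15,0],[0,0,0]],
    [0.05,[0,0,3],[0,0,0]],
    [0.05,[0,0,2],[0,0,0]],
    [0.05,[0,0,1],[0,0,0]],
    [0.05,[0,0,0],[0,0,0]],
    [0.05,[0,0,0],[0,0,0]],
    [0.05,[0,0,0],[0,0,0]],
  ],
)

```text
t: 24.02
ee_pos: [0.5836, 0.0458, 0.1018]
ee_rot: [[-0.751, -0.661, 0.002], [-0.661, 0.751, -0.0], [-0.001, -0.001, -1.0]]
wrist_force: [0.1, 0.1, -0.4]
opening: 0.176
gripper_force: 78.6
```

```bash
python3 - <<'E'
from h import *
to((.5814,.0466,.10));print(state()["wrist_force"].round(2) if hasattr(state()["wrist_force"],"round") else state()["wrist_force"])
im,K,R,c=cam("wrist");save("w9",im);np.savez("w9.npz",im=im,K=K,R=R,c=c)
E
```

```text
pos [0.5836 0.0458 0.1018] yaw 2.293 shift cm [0.11 0.21 0.18] q6 -0.87 t 24.0
[ 0.15  0.08 -0.45]
```

Emit:
step_arm(
  rows=[
    [0.05,[0.1,0.2,0],[0,0,0]],
    [0.05,[0,0,0.5],[0,0,0]],
    [0.05,[0,0,0],[0,0,0]],
    [0.05,[0,0,0],[0,0,0]],
  ],
)

```text
t: 24.4
ee_pos: [0.5805, 0.047, 0.0951]
ee_rot: [[-0.75, -0.662, -0.0], [-0.662, 0.75, 0.0], [0.0, 0.0, -1.0]]
wrist_force: [-0.1, -0.3, -2.0]
opening: 0.175
gripper_force: 78.6
```

```bash
python3 - <<'E'
from h import *
to((.5814,.0466,.0775))
E
```

```text
pos [0.5805 0.047  0.0951] yaw 2.294 shift cm [-0.04 -0.09  1.76] q6 -0.87 t 24.4
```

Emit:
step_arm(
  rows=[
    [0.05,[0,-0.08,0],[0,0,0]],
    [0.05,[0,0,0.3],[0,0,0]],
    [0.05,[0,0,0.3],[0,0,0]],
    [0.05,[0,0,0.2],[0,0,0]],
    [0.05,[0,0,0.2],[0,0,0]],
    [0.05,[0,0,0.2],[0,0,0]],
    [0.05,[0,0,0],[0,0,0]],
    [0.05,[0,0,0],[0,0,0]],
  ],
)

```text
t: 25.07
ee_pos: [0.5809, 0.0463, 0.083]
ee_rot: [[-0.75, -0.662, -0.001], [-0.662, 0.75, 0.0], [0.0, 0.0, -1.0]]
wrist_force: [-1.3, -0.6, -2.4]
opening: 0.175
gripper_force: 78.6
```

```bash
python3 - <<'E'
from h import *
to((.5814,.0466,.0775));print(state()["wrist_force"],state()["wrist_torque"])
E
```

```text
pos [0.5809 0.0463 0.083 ] yaw 2.294 shift cm [-0.05 -0.01  0.55] q6 -0.87 t 25.1
[-1.33014669 -0.63302718 -2.35006738] [-0.16549668  0.27045435 -0.01230226]
```

Prong tips are about 5 mm inside with no axial resistance, so they are in the holes. I'll go in further.

Emit:
step_arm(
  rows=[
    [0.05,[0,0,0.2],[0,0,0]],
    [0.05,[0,0,0.2],[0,0,0]],
    [0.05,[0,0,0.15],[0,0,0]],
    [0.05,[0,0,0],[0,0,0]],
    [0.05,[0,0,0],[0,0,0]],
    [0.05,[0,0,0],[0,0,0]],
  ],
  newtons=110,
)

```text
t: 25.57
ee_pos: [0.581, 0.0462, 0.0775]
ee_rot: [[-0.75, -0.662, -0.0], [-0.662, 0.75, -0.0], [0.0, 0.0, -1.0]]
wrist_force: [-1.9, -2.9, -2.9]
opening: 0.172
gripper_force: 107.1
```

```bash
python3 - <<'E'
from h import *
to((.5814,.0466,.0775));print(state()["wrist_force"],state()["wrist_torque"])
E
```

```text
pos [0.581  0.0462 0.0775] yaw 2.294 shift cm [-0.05  0.    0.  ] q6 -0.87 t 25.6
[-1.88438637 -2.91874883 -2.88182555] [-0.62196617  0.46501267 -0.02544686]
```

Emit:
step_arm(
  rows=[
    [0.05,[0,0,0],[0,0,0.1]],
    [0.05,[0,0,0],[0,0,0.1]],
    [0.05,[0,0,0],[0,0,0.1]],
    [0.05,[0,0,0],[0,0,0.1]],
    [0.05,[0,0,0],[0,0,0.1]],
    [0.05,[0,0,0],[0,0,0.1]],
    [0.05,[0,0,0],[0,0,0]],
    [0.05,[0,0,0],[0,0,0]],
  ],
)

```text
t: 26.23
ee_pos: [0.5809, 0.0461, 0.0776]
ee_rot: [[-0.992, -0.124, -0.001], [-0.124, 0.992, -0.0], [0.001, -0.0, -1.0]]
wrist_force: [-3.0, -3.2, -1.9]
opening: 0.175
gripper_force: 107.3
```

```bash
python3 - <<'E'
from h import *
to((.5806,.0455,.0775));print(state()["wrist_force"],state()["wrist_torque"],state()["opening"])
E
```

```text
pos [0.5809 0.0461 0.0776] yaw 1.695 shift cm [ 0.04 -0.06  0.01] q6 -0.27 t 26.2
[-3.01163878 -3.20903078 -1.87975649] [-0.8200042   0.74239192  0.04943935] 0.1745746011526018
```

Emit:
step_arm(
  rows=[
    [0.05,[0.03,-0.05,0],[0,0,0.1]],
    [0.05,[0,0,0],[0,0,0.1]],
    [0.05,[0,0,0],[0,0,0.1]],
    [0.05,[0,0,0],[0,0,0.1]],
    [0.05,[0,0,0],[0,0,0.1]],
    [0.05,[0,0,0],[0,0,0]],
    [0.05,[0,0,0],[0,0,0]],
  ],
)

```text
t: 26.82
ee_pos: [0.5809, 0.0458, 0.0777]
ee_rot: [[-0.931, 0.366, -0.0], [0.366, 0.931, -0.0], [0.0, -0.0, -1.0]]
wrist_force: [-3.1, -3.4, -3.0]
opening: 0.17
gripper_force: 107.4
```

```bash
python3 - <<'E'
from h import *
to((.5806,.0451,.0775));print(state()["wrist_force"],state()["wrist_torque"],state()["opening"])
E
```

```text
pos [0.5809 0.0458 0.0777] yaw 1.196 shift cm [-0.   -0.07  0.02] q6 0.23 t 26.8
[-3.05352217 -3.44700744 -3.00154791] [-0.77778828  0.69358567 -0.00974307] 0.1702924753960797
```

Emit:
step_arm(
  rows=[
    [0.05,[0,-0.04,0],[0,0,0.08]],
    [0.05,[0,0,0],[0,0,0.08]],
  ],
)

```text
t: 26.98
ee_pos: [0.5806, 0.0453, 0.0777]
ee_rot: [[-0.859, 0.512, -0.0], [0.512, 0.859, -0.0], [0.0, -0.0, -1.0]]
wrist_force: [-2.4, -4.2, -1.9]
opening: 0.173
gripper_force: 107.6
```

```bash
python3 - <<'E'
from h import *
to((.5806,.0451,.0775));print(state()["wrist_force"],state()["wrist_torque"],state()["opening"],state()["effort"])
im,K,R,c=cam("wrist");save("w10",im)
E
```

```text
pos [0.5806 0.0453 0.0777] yaw 1.034 shift cm [-0.01 -0.02  0.02] q6 0.39 t 27.0
[-2.37205818 -4.19691893 -1.92315271] [-0.96935893  0.88680486  0.20235672] 0.17275271947316131 [  1.89347103 -55.38874984  52.15001822  -1.33715216   1.44877866
  -1.71127863]
```

Emit:
step_arm(
  rows=[
    [0.05,[0,0,0],[0,0,0.08]],
    [0.05,[0,0,0],[0,0,0]],
  ],
)

```text
t: 27.2
ee_pos: [0.5807, 0.0454, 0.0777]
ee_rot: [[-0.816, 0.578, -0.0], [0.578, 0.816, -0.0], [0.0, -0.0, -1.0]]
wrist_force: [-2.4, -2.7, -1.9]
opening: 0.17
gripper_force: 107.5
```

```bash
python3 - <<'E'
from h import *
to((.5806,.0451,.0775));print(state()["wrist_force"],state()["wrist_torque"],state()["opening"])
E
```

```text
pos [0.5807 0.0454 0.0777] yaw 0.954 shift cm [-0.01 -0.03  0.02] q6 0.47 t 27.2
[-2.42138719 -2.66250754 -1.8985644 ] [-0.68686252  0.76099063  0.06906628] 0.17046507489913137
```

Not at the stop yet, with 1.34 rad of turn so far.

Emit:
step_arm(
  rows=[
    [0.05,[0,0,0],[0,0,0.06]],
    [0.05,[0,0,0],[0,0,0.06]],
    [0.05,[0,0,0],[0,0,0]],
    [0.05,[0,0,0],[0,0,0]],
  ],
)

```text
t: 27.53
ee_pos: [0.5804, 0.0454, 0.0777]
ee_rot: [[-0.744, 0.668, -0.001], [0.668, 0.744, -0.0], [0.0, -0.001, -1.0]]
wrist_force: [-5.4, -3.4, -1.6]
opening: 0.171
gripper_force: 107.6
```

```bash
python3 - <<'E'
from h import *
to((.5806,.0451,.0775));print(state()["wrist_force"],state()["wrist_torque"],state()["opening"])
E
```

```text
pos [0.5804 0.0454 0.0777] yaw 0.839 shift cm [-0.03 -0.01  0.02] q6 0.59 t 27.5
[-5.36095255 -3.39649635 -1.6179375 ] [-0.9281091   1.1878348   0.29139578] 0.1705177039600239
```

Emit:
step_arm(
  rows=[
    [0.05,[0,0,0],[0,0,0.05]],
    [0.05,[0,0,0],[0,0,0]],
    [0.05,[0,0,0],[0,0,0]],
  ],
)

```text
t: 27.78
ee_pos: [0.5804, 0.0454, 0.0777]
ee_rot: [[-0.712, 0.703, -0.001], [0.703, 0.712, -0.001], [0.0, -0.001, -1.0]]
wrist_force: [-4.2, -4.5, -0.9]
opening: 0.172
gripper_force: 112.4
```

```bash
python3 - <<'E'
from h import *
to((.5806,.0451,.0775));print(state()["wrist_force"],state()["wrist_torque"],state()["opening"])
E
```

```text
pos [0.5804 0.0454 0.0777] yaw 0.792 shift cm [-0.04 -0.    0.02] q6 0.63 t 27.8
[-4.20038428 -4.51018876 -0.86525321] [-1.21722439  1.30548297  1.94172108] 0.17216586717901433
```

The torque jumped to 1.9 N m, so the left ring is home against its stop. I'll ease off, lift and go to the right ring.

Emit:
step_arm(
  rows=[
    [0.05,[0,0,0],[0,0,-0.06]],
    [0.05,[0,0,-1],[0,0,0]],
    [0.05,[0,0,-1],[0,0,0]],
    [0.05,[0,0,-2],[0,0,0]],
    [0.05,[0,0,0],[0,0,-0.11]],
    [0.05,[0,0,0],[0,0,-0.11]],
    [0.05,[0,0,0],[0,0,-0.1]],
    [0.05,[0,0,0],[0,0,-0.1]],
    [0.05,[0,0,0],[0,0,-0.1]],
    [0.05,[0,0,0],[0,0,0]],
    [0.05,[0,0,0],[0,0,0]],
  ],
)

```text
t: 28.7
ee_pos: [0.5817, 0.0456, 0.1191]
ee_rot: [[-0.978, 0.208, 0.002], [0.208, 0.978, 0.0], [-0.002, 0.001, -1.0]]
wrist_force: [0.4, 0.1, -1.5]
opening: 0.174
gripper_force: 107.7
```

```bash
python3 - <<'E'
from h import *
to((.6011,-.0399,.105))
E
```

```text
pos [0.5817 0.0456 0.1191] yaw 1.361 shift cm [-3.68 -7.96  1.41] q6 0.06 t 28.7
```

Emit:
step_arm(
  rows=[
    [0.05,[-0.9,-2,0],[0,0,0]],
    [0.05,[-0.9,-2,0],[0,0,0]],
    [0.05,[-0.9,-2,0],[0,0,0]],
    [0.05,[-1,-2,0],[0,0,0]],
    [0.05,[0,0,1],[0,0,0]],
    [0.05,[0,0,0.8],[0,0,0]],
    [0.05,[0,0,0],[0,0,0]],
    [0.05,[0,0,0],[0,0,0]],
    [0.05,[0,0,0],[0,0,0]],
    [0.05,[0,0,0],[0,0,0]],
  ],
)

```text
t: 29.53
ee_pos: [0.6008, -0.0397, 0.1003]
ee_rot: [[-0.979, 0.205, 0.001], [0.205, 0.979, 0.0], [-0.001, 0.0, -1.0]]
wrist_force: [-0.6, 0.8, -1.5]
opening: 0.17
gripper_force: 107.8
```

```bash
python3 - <<'E'
from h import *
to((.6011,-.0399,.095))
d=np.load("w8.npz")
im,K,R,c=cam("wrist")
for f in [(.560,.0656,.05),(.5985,.0265,.05)]: print(proj(f,K,R,c))
im,K,R,c=cam("top");save("t3",im)
E
```

```text
pos [ 0.6008 -0.0397  0.1003] yaw 1.365 shift cm [-0.03 -0.01  0.53] q6 -0.08 t 29.5
[441.56549207 131.09734015]
[379.4705534  210.29677105]
```

Well placed. Descending into the right ring.

Emit:
step_arm(
  rows=[
    [0.05,[-0.02,0,0.5],[0,0,0]],
    [0.05,[0,0,0.4],[0,0,0]],
    [0.05,[0,0,0.3],[0,0,0]],
    [0.05,[0,0,0.2],[0,0,0]],
    [0.05,[0,0,0.2],[0,0,0]],
    [0.05,[0,0,0.1],[0,0,0]],
    [0.05,[0,0,0],[0,0,0]],
    [0.05,[0,0,0],[0,0,0]],
  ],
)

```text
t: 30.3
ee_pos: [0.6008, -0.0405, 0.0828]
ee_rot: [[-0.979, 0.205, 0.0], [0.205, 0.979, 0.0], [0.0, 0.0, -1.0]]
wrist_force: [-0.3, 0.3, -0.9]
opening: 0.17
gripper_force: 107.8
```

```bash
python3 - <<'E'
from h import *
to((.6011,-.0399,.0775));print(state()["wrist_force"],state()["wrist_torque"])
E
```

```text
pos [ 0.6008 -0.0405  0.0828] yaw 1.364 shift cm [-0.02  0.06  0.53] q6 -0.08 t 30.3
[-0.34669039  0.32613977 -0.854216  ] [0.00443035 0.01467605 0.00529964]
```

Emit:
step_arm(
  rows=[
    [0.05,[0,0.03,0.2],[0,0,0]],
    [0.05,[0,0,0.2],[0,0,0]],
    [0.05,[0,0,0.15],[0,0,0]],
    [0.05,[0,0,0],[0,0,0]],
    [0.05,[0,0,0],[0,0,0]],
    [0.05,[0,0,0],[0,0,0.1]],
    [0.05,[0.02,0,0],[0,0,0.1]],
    [0.05,[0.02,0,0],[0,0,0.1]],
    [0.05,[0.02,0,0],[0,0,0.1]],
    [0.05,[0.02,0,0],[0,0,0.1]],
    [0.05,[0,0,0],[0,0,0]],
    [0.05,[0,0,0],[0,0,0]],
  ],
)

```text
t: 31.3
ee_pos: [0.6002, -0.0398, 0.0774]
ee_rot: [[-0.762, 0.647, 0.0], [0.647, 0.762, 0.0], [-0.0, 0.0, -1.0]]
wrist_force: [0.9, -0.5, -2.3]
opening: 0.171
gripper_force: 107.8
```

```bash
python3 - <<'E'
from h import *
to((.6002,-.0402,.0775));print(state()["wrist_force"],state()["wrist_torque"])
E
```

```text
pos [ 0.6002 -0.0398  0.0774] yaw 0.867 shift cm [-0.02 -0.03 -0.01] q6 0.42 t 31.3
[ 0.87670279 -0.46501065 -2.26089065] [-0.00507447  0.03101561 -0.03521016]
```

Emit:
step_arm(
  rows=[
    [0.05,[0,0,0],[0,0,0.1]],
    [0.05,[0.01,-0.02,0],[0,0,0.1]],
    [0.05,[0.01,-0.02,0],[0,0,0.1]],
    [0.05,[0.01,-0.02,0],[0,0,0.1]],
    [0.05,[0,0,0],[0,0,0.1]],
    [0.05,[0,-0.02,0],[0,0,0.1]],
    [0.05,[0,0,0],[0,0,0]],
    [0.05,[0,0,0],[0,0,0]],
  ],
)

```text
t: 31.97
ee_pos: [0.5997, -0.0399, 0.0775]
ee_rot: [[-0.266, 0.964, 0.001], [0.964, 0.266, 0.0], [0.0, 0.001, -1.0]]
wrist_force: [3.3, 0.8, -2.7]
opening: 0.17
gripper_force: 107.7
```

```bash
python3 - <<'E'
from h import *
to((.5995,-.0402,.0775));print(state()["wrist_force"],state()["wrist_torque"])
E
```

```text
pos [ 0.5997 -0.0399  0.0775] yaw 0.269 shift cm [-0.02 -0.03 -0.  ] q6 1.02 t 32.0
[ 3.2906206   0.83048613 -2.66233673] [ 0.28239498 -0.81354204  0.02484665]
```

Emit:
step_arm(
  rows=[
    [0.05,[0,0,0],[0,0,0.08]],
    [0.05,[0,0,0],[0,0,0.08]],
    [0.05,[0,0,0],[0,0,0]],
  ],
)

```text
t: 32.22
ee_pos: [0.5998, -0.0398, 0.0775]
ee_rot: [[-0.105, 0.994, 0.001], [0.994, 0.105, 0.0], [0.0, 0.001, -1.0]]
wrist_force: [4.5, 1.7, -1.9]
opening: 0.17
gripper_force: 107.8
```

```bash
python3 - <<'E'
from h import *
to((.5995,-.0402,.0775));print(state()["wrist_force"],state()["wrist_torque"])
E
```

```text
pos [ 0.5998 -0.0398  0.0775] yaw 0.105 shift cm [-0.03 -0.04 -0.  ] q6 1.18 t 32.2
[ 4.45346182  1.7425125  -1.90252469] [ 0.45975698 -0.8817341   0.07263491]
```

Emit:
step_arm(
  rows=[
    [0.05,[0,0.02,0],[0,0,0.06]],
    [0.05,[0,0,0],[0,0,0.06]],
    [0.05,[0,0,0],[0,0,0]],
    [0.05,[0,0,0],[0,0,0]],
  ],
)

```text
t: 32.55
ee_pos: [0.6002, -0.0398, 0.0775]
ee_rot: [[0.007, 1.0, 0.001], [1.0, -0.007, 0.0], [0.0, 0.001, -1.0]]
wrist_force: [5.5, 1.2, -3.6]
opening: 0.175
gripper_force: 110.8
```

```bash
python3 - <<'E'
from h import *
to((.5995,-.0402,.0775));print(state()["wrist_force"],state()["wrist_torque"])
E
```

```text
pos [ 0.6002 -0.0398  0.0775] yaw -0.007 shift cm [-0.04 -0.06  0.  ] q6 1.29 t 32.5
[ 5.53649146  1.18257199 -3.55712981] [ 0.29640631 -1.30086921  1.72148295]
```

Torque is 1.7 N m, so the right ring is home too. Now back to the stand.

Emit:
step_arm(
  rows=[
    [0.05,[0,0,0],[0,0,0.01]],
    [0.05,[0,0,0],[0,0,0]],
    [0.05,[0,0,0],[0,0,-0.06]],
    [0.05,[0,0,-1],[0,0,0]],
    [0.05,[0,0,-1],[0,0,0]],
    [0.05,[0,0,-3],[0,0,0]],
    [0.05,[0,0,0],[0,0,-0.12]],
    [0.05,[0,0,0],[0,0,-0.12]],
    [0.05,[0,0,0],[0,0,-0.12]],
    [0.05,[0,0,0],[0,0,-0.12]],
    [0.05,[0,0,0],[0,0,-0.12]],
    [0.05,[0,0,0],[0,0,-0.12]],
  ],
)

```text
t: 33.55
ee_pos: [0.599, -0.0402, 0.1278]
ee_rot: [[-0.692, 0.722, -0.001], [0.722, 0.692, -0.0], [0.0, -0.001, -1.0]]
wrist_force: [-0.4, 0.3, -1.7]
opening: 0.171
gripper_force: 108.7
```

Emit:
step_arm(
  rows=[
    [0.05,[0,0,0],[0,0,-0.12]],
    [0.05,[0,0,0],[0,0,-0.12]],
    [0.05,[0,0,0],[0,0,-0.12]],
    [0.05,[0,0,0],[0,0,-0.12]],
    [0.05,[0,0,0],[0,0,-0.12]],
    [0.05,[0,0,0],[0,0,-0.05]],
    [0.05,[0,0,0],[0,0,0]],
    [0.05,[0,0,0],[0,0,0]],
  ],
)

```text
t: 34.22
ee_pos: [0.5992, -0.0401, 0.1276]
ee_rot: [[-0.986, 0.166, -0.0], [0.166, 0.986, -0.0], [0.0, -0.0, -1.0]]
wrist_force: [0.0, -0.1, -1.4]
opening: 0.171
gripper_force: 108.8
```

```bash
python3 - <<'E'
from h import *
to((.4681,-.133,.0519))
im,K,R,c=cam("top");save("t4",im);np.savez("t4.npz",im=im,K=K,R=R,c=c)
E
```

```text
pos [ 0.5992 -0.0401  0.1276] yaw 1.404 shift cm [ 11.39 -11.33   7.58] q6 -0.12 t 34.2
```

Emit:
step_arm(
  rows=[
    [0.05,[2.3,-2.3,0],[0,0,0]],
    [0.05,[2.3,-2.3,0],[0,0,0]],
    [0.05,[2.3,-2.3,0],[0,0,0]],
    [0.05,[2.3,-2.2,0],[0,0,0]],
    [0.05,[2.2,-2.2,0],[0,0,0]],
    [0.05,[0,0,2],[0,0,0]],
    [0.05,[0,0,1.5],[0,0,0]],
    [0.05,[0,0,0.5],[0,0,0]],
    [0.05,[0,0,0],[0,0,0]],
    [0.05,[0,0,0],[0,0,0]],
    [0.05,[0,0,0],[0,0,0]],
  ],
)

```text
t: 35.18
ee_pos: [0.469, -0.1326, 0.0883]
ee_rot: [[-0.986, 0.166, 0.001], [0.166, 0.986, -0.001], [-0.001, -0.0, -1.0]]
wrist_force: [0.0, -1.0, -1.8]
opening: 0.171
gripper_force: 109.0
```

```bash
python3 - <<'E'
from h import *
to((.4681,-.133,.0519))
E
```

```text
pos [ 0.469  -0.1326  0.0883] yaw 1.404 shift cm [ 0.08 -0.05  3.64] q6 -0.38 t 35.2
```

Emit:
step_arm(
  rows=[
    [0.05,[0.08,-0.05,1],[0,0,0]],
    [0.05,[0,0,0.8],[0,0,0]],
    [0.05,[0,0,0.6],[0,0,0]],
    [0.05,[0,0,0.5],[0,0,0]],
    [0.05,[0,0,0.4],[0,0,0]],
    [0.05,[0,0,0.3],[0,0,0]],
    [0.05,[0,0,0],[0,0,0]],
    [0.05,[0,0,0],[0,0,0]],
  ],
)

```text
t: 35.85
ee_pos: [0.4675, -0.1329, 0.052]
ee_rot: [[-0.986, 0.166, 0.0], [0.166, 0.986, -0.0], [-0.0, -0.0, -1.0]]
wrist_force: [-3.6, 0.9, 6.5]
opening: 0.17
gripper_force: 109.7
```

```bash
python3 - <<'E'
from h import *
to((.4681,-.133,.0519));print(state()["wrist_force"])
E
```

```text
pos [ 0.4675 -0.1329  0.052 ] yaw 1.404 shift cm [-0.06 -0.    0.01] q6 -0.38 t 35.9
[-3.62870893  0.92449521  6.47138856]
```

Emit:
step_arm(
  rows=[
    [0.6,[0,0,0],[0,0,0]],
    [0.6,[0,0,0],[0,0,0]],
    [0.6,[0,0,0],[0,0,0]],
    [0.6,[0,0,0],[0,0,0]],
    [0.6,[0,0,-2],[0,0,0]],
    [0.6,[0,0,-4],[0,0,0]],
    [0.6,[0,0,-4],[0,0,0]],
    [0.6,[0,0,-3],[0,0,0]],
    [0.6,[0,0,0],[0,0,0]],
    [0.6,[0,0,0],[0,0,0]],
  ],
  newtons=40,
)

```text
t: 36.68
ee_pos: [0.4686, -0.1336, 0.1833]
ee_rot: [[-0.986, 0.166, 0.003], [0.166, 0.986, -0.002], [-0.004, -0.001, -1.0]]
wrist_force: [0.6, -0.1, -0.9]
opening: 0.599
gripper_force: 0.0
```

```bash
python3 - <<'E'
from h import *
im,K,R,c=cam("wrist");save("w11",im);np.savez("w11.npz",im=im,K=K,R=R,c=c)
blobs(im,K,R,c,(5,110,90),(22,255,255),.026,(50,330,180,380),300)
blobs(im,K,R,c,(0,0,0),(180,255,45),.087,(100,290,200,360),200)
to((.575,.12,.18))
E
```

```text
5676.5 [272.7 191. ] [109.2  57. ] 89 [ 0.4663 -0.1318  0.026 ]
346.0 [207.5 273. ] [32. 15.] 90 [ 0.5082 -0.1902  0.087 ]
432.5 [332.8 275.6] [37.4 19.3] 67 [ 0.5265 -0.0948  0.087 ]
1196.0 [272.5 203.5] [19. 65.] 0 [ 0.4616 -0.1313  0.087 ]
pos [ 0.4678 -0.1331  0.1815] yaw 1.404 shift cm [-6.37 26.74  0.15] q6 -0.38 t 36.7
```

Emit:
step_arm(
  rows=[
    [0.6,[-0.8,3.35,0],[0,0,0]],
    [0.6,[-0.8,3.35,0],[0,0,0]],
    [0.6,[-0.8,3.35,0],[0,0,0]],
    [0.6,[-0.8,3.35,0],[0,0,0]],
    [0.6,[-0.8,3.35,0],[0,0,0]],
    [0.6,[-0.8,3.35,0],[0,0,0]],
    [0.6,[-0.8,3.35,0],[0,0,0]],
    [0.6,[-0.8,3.35,0],[0,0,0]],
  ],
)

```text
t: 37.4
ee_pos: [0.5745, 0.1226, 0.1792]
ee_rot: [[-0.986, 0.166, -0.003], [0.166, 0.986, 0.0], [0.003, -0.0, -1.0]]
wrist_force: [1.0, -0.4, 0.4]
opening: 0.595
gripper_force: 0.0
```

Emit:
step_arm(
  rows=[
    [0.6,[0,0,0],[0,0,0.117]],
    [0.6,[0,0,0],[0,0,0.117]],
    [0.6,[0,0,0],[0,0,0.117]],
    [0.6,[0,0,0],[0,0,0.117]],
    [0.6,[0,0,0],[0,0,0.117]],
    [0.6,[0,0,0],[0,0,0.117]],
    [0.6,[0,0,0],[0,0,0.117]],
    [0.6,[0,0,0],[0,0,0.117]],
    [0.6,[0,0,0],[0,0,0.117]],
    [0.6,[0,0,0],[0,0,0.117]],
    [0.6,[0,0,0],[0,0,0]],
    [0.6,[0,0,0],[0,0,0]],
  ],
)

```text
t: 38.4
ee_pos: [0.5743, 0.1208, 0.1798]
ee_rot: [[-0.235, 0.972, -0.002], [0.972, 0.235, 0.0], [0.001, -0.002, -1.0]]
wrist_force: [0.2, 0.3, -0.7]
opening: 0.6
gripper_force: 0.0
```

```bash
python3 - <<'E'
from h import *
im,K,R,c=cam("wrist");np.savez("w12.npz",im=im,K=K,R=R,c=c)
blobs(im,K,R,c,(15,120,80),(32,255,255),.042,(150,330,180,330),50)
blobs(im,K,R,c,(0,0,0),(180,255,50),.084,(100,250,180,330),200)
to((.575,.12,.18));print(proj((.575,.12,.044),K,R,c))
save("w12c",cv2.resize(im[120:320,150:410],(780,600),interpolation=cv2.INTER_CUBIC))
E
```

```text
290.5 [274.5 211. ] [30. 17.] 90 [0.578  0.1114 0.042 ]
203.0 [258.  241.5] [15. 70.] 90 [0.5686 0.0971 0.084 ]
1693.0 [272.  169.9] [ 43.4 111.6] 77 [0.566  0.1522 0.084 ]
pos [0.5745 0.1208 0.1801] yaw 0.238 shift cm [-0.08  0.03  0.01] q6 1.32 t 38.5
[273.46679206 201.34568863]
```

View pics/w12c.png

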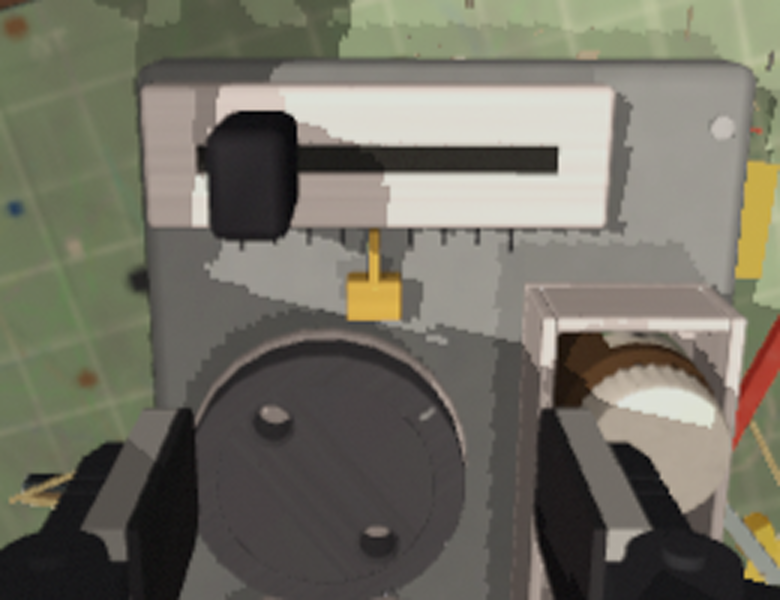

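The blade is at crop (375,250), which is full-frame (275,203). The grip spans crop columns 208–297, and the ticks run along the track.

```bash
python3 - <<'E'
from h import *
d=np.load("w12.npz");im,K,R,c=[d[k] for k in("im","K","R","c")]
s=state();Rt=np.array(s["ee_rot"]);e=np.array(s["ee_pos"]);T=lambda p:((p-e)@Rt*1000).round(1)
px=lambda x,y:(150+x/3-.33,120+y/3-.33)
for n,x,y,z in [("blade",375,250,.042),("bladebase",375,285,.042),("gL",209,175,.084),("gTop",250,113,.084),("gBot",250,240,.044),("gR",297,175,.044),("trackL",143,150,.044),("trackR",612,150,.044),("trT",380,86,.044),("trB",380,227,.044),("slotL",197,160,.044),("slotR",557,160,.044)]:
    p=ray(px(x,y),K,R,c,z);print(n,T(p),p.round(4))
g=cv2.cvtColor(im,cv2.COLOR_RGB2HSV);print(np.where(cv2.inRange(g,(15,120,80),(32,255,255))[204]>0)[0],np.where(cv2.inRange(g,(15,120,80),(32,255,255))[200]>0)[0])
E
```

```text
blade [ -2.9   1.5 138.1] [0.5765 0.1183 0.042 ]
bladebase [-13.3   1.5 138.1] [0.579  0.1082 0.042 ]
gL [ 26.7 -38.2  96.2] [0.5309 0.1377 0.084 ]
gTop [ 41.3 -28.   96.2] [0.5374 0.1543 0.084 ]
gBot [  0.5 -33.8 136.2] [0.5413 0.1133 0.044 ]
gR [ 19.1 -20.2 136.2] [0.5502 0.1346 0.044 ]
trackL [ 26.1 -62.5 136.3] [0.5075 0.1314 0.044 ]
trackR [ 26.1  66.6 136.1] [0.6329 0.1619 0.044 ]
trT [ 43.5   2.8 136.2] [0.5667 0.1637 0.044 ]
trB [  4.3   2.9 136.1] [0.5761 0.1257 0.044 ]
slotL [ 23.3 -47.7 136.2] [0.5225 0.1322 0.044 ]
slotR [ 23.3  51.7 136.1] [0.619  0.1556 0.044 ]
[273 274 275 396 397 398 399 400 401 402 403 404] [273 274 275 396 397 398 399 400 401 402 403 404 405]
```

Emit:
step_arm(
  rows=[
    [0.6,[1.2,-1.45,0],[0,0,0]],
    [0.6,[1.2,-1.45,0],[0,0,0]],
    [0.6,[0,0,3.5],[0,0,0]],
    [0.6,[0,0,3.5],[0,0,0]],
    [0.6,[0,0,2.5],[0,0,0]],
    [0.6,[0,0,1.5],[0,0,0]],
    [0.6,[0,0,0.9],[0,0,0]],
    [0.6,[0,0,0],[0,0,0]],
    [0.1,[0,0,0],[0,0,0]],
    [0.1,[0,0,0],[0,0,0]],
    [0.1,[0,0,0],[0,0,0]],
    [0.1,[0,0,0],[0,0,0]],
  ],
  newtons=25,
)

```text
t: 39.45
ee_pos: [0.5424, 0.1374, 0.064]
ee_rot: [[-0.232, 0.973, 0.002], [0.973, 0.232, 0.0], [-0.001, 0.002, -1.0]]
wrist_force: [-0.7, -0.4, 5.7]
opening: 0.226
gripper_force: 27.8
```

Emit:
step_arm(
  rows=[
    [0.1,[0,0,0],[0,0,0]],
    [0.1,[0,0,0],[0,0,0]],
    [0.1,[0,0,0],[0,0,0]],
    [0.1,[0,0,0],[0,0,0]],
  ],
)

```text
t: 39.78
ee_pos: [0.5424, 0.1374, 0.064]
ee_rot: [[-0.232, 0.973, 0.003], [0.973, 0.232, 0.0], [-0.001, 0.003, -1.0]]
wrist_force: [-0.9, -0.3, 5.3]
opening: 0.23
gripper_force: 27.9
```

```bash
python3 - <<'E'
from h import *
to((.5763,.118,.06));print(state()["wrist_force"])
E
```

```text
pos [0.5424 0.1374 0.064 ] yaw 0.234 shift cm [-2.68  2.85  0.41] q6 1.35 t 39.8
[-0.93757999 -0.31450082  5.28244041]
```

Slider gripped. I'll move it 2.85 cm along the track.

Emit:
step_arm(
  rows=[
    [0.1,[0,0.5,0],[0,0,0]],
    [0.1,[0,0.5,0],[0,0,0]],
    [0.1,[0,0.5,0],[0,0,0]],
    [0.1,[0,0.5,0],[0,0,0]],
    [0.1,[0,0.5,0],[0,0,0]],
    [0.1,[0,0.35,0],[0,0,0]],
    [0.1,[0,0,0],[0,0,0]],
    [0.1,[0,0,0],[0,0,0]],
    [0.1,[0,0,0],[0,0,0]],
  ],
)

```text
t: 40.53
ee_pos: [0.5705, 0.1442, 0.064]
ee_rot: [[-0.232, 0.973, 0.003], [0.973, 0.232, 0.0], [-0.0, 0.003, -1.0]]
wrist_force: [1.9, 1.3, 6.1]
opening: 0.226
gripper_force: 27.8
```

```bash
python3 - <<'E'
from h import *
to((.5763,.118,.06));print(state()["wrist_force"])
E
```

```text
pos [0.5705 0.1442 0.064 ] yaw 0.234 shift cm [-2.68 -0.05  0.4 ] q6 1.36 t 40.5
[1.93472829 1.2836345  6.07337279]
```

Emit:
step_arm(
  rows=[
    [0.5,[0,0,0],[0,0,0]],
    [0.5,[0,0,0],[0,0,0]],
    [0.5,[0,0,0],[0,0,0]],
    [0.5,[0,0,-2],[0,0,0]],
    [0.5,[0,0,-3.5],[0,0,0]],
    [0.5,[0,0,-3.5],[0,0,0]],
    [0.5,[0,0,-3],[0,0,0]],
    [0.5,[-2.4,0,0],[0,0,0]],
    [0.5,[0,0,0],[0,0,0]],
    [0.5,[0,0,0],[0,0,0]],
    [0.5,[0,0,0],[0,0,0]],
  ],
)

```text
t: 41.45
ee_pos: [0.574, 0.1207, 0.1814]
ee_rot: [[-0.231, 0.973, -0.002], [0.973, 0.231, 0.0], [0.001, -0.001, -1.0]]
wrist_force: [0.2, -0.2, -0.6]
opening: 0.5
gripper_force: 0.0
```

```bash
python3 - <<'E'
from h import *
im,K,R,c=cam("wrist");np.savez("w13.npz",im=im,K=K,R=R,c=c)
s=state();Rt=np.array(s["ee_rot"]);e=np.array(s["ee_pos"]);T=lambda p:((p-e)@Rt*1000).round(1)
g=cv2.cvtColor(im,cv2.COLOR_RGB2HSV);m=cv2.inRange(g,(15,120,80),(32,255,255));
for r in range(196,216,4): print(r,np.where(m[r,230:330]>0)[0]+230)
v=cv2.cvtColor(im,cv2.COLOR_RGB2GRAY)
for r in (165,175): 
    k=np.where(v[r,230:330]<45)[0]+230;print(r,k.min(),k.max(),[T(ray((x,r),K,R,c,.084))[1] for x in(k.min(),k.max())])
print("blade",T(ray((np.where(m[204,230:330]>0)[0].mean()+230,204),K,R,c,.042)))
a=cv2.resize(im[100:400,100:460],(720,600),interpolation=cv2.INTER_CUBIC);save("w13c",a)
E
```

```text
196 []
200 [273 274 275 276]
204 [273 274 275 276]
208 [273 274 275 276]
212 [266 267 268 269 270 271 272 273 274 275 276 277 278 279 280 281 282 283]
165 263 287 [np.float64(-6.8), np.float64(10.3)]
175 256 320 [np.float64(-11.8), np.float64(33.9)]
blade [ -4.6   1.8 139.3]
```

View pics/w13c.png

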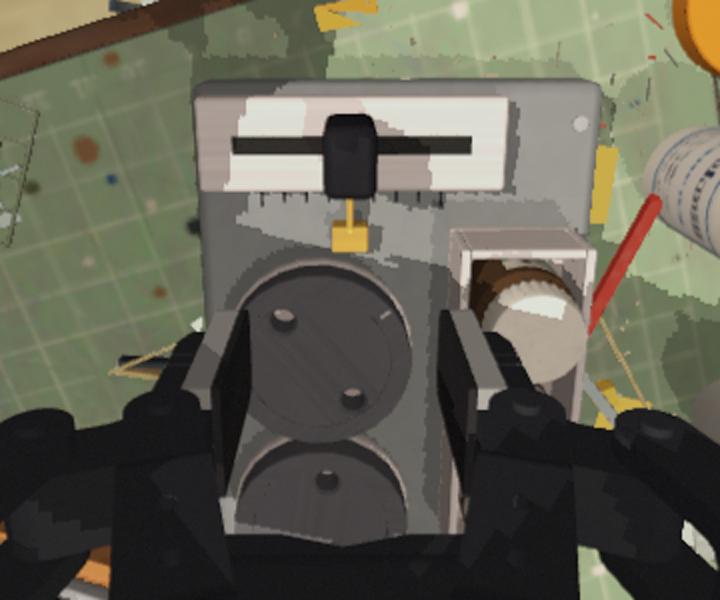

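The grip centre is at crop column 350 and the blade at 350, so they are level. I'll move clear and make one last numeric check of jars, rings and bystanders.

Emit:
step_arm(
  rows=[
    [0.5,[0,0,-4],[0,0,0]],
    [0.5,[0,-4,0],[0,0,0]],
    [0.5,[0,-4,0],[0,0,0]],
    [0.5,[0,-4,0],[0,0,0]],
    [0.5,[0,-3,0],[0,0,0]],
    [0.5,[3,0,0],[0,0,0]],
    [0.5,[3,0,0],[0,0,0]],
    [0.5,[3,0,0],[0,0,0]],
    [0.5,[0,0,0],[0,0,0]],
    [0.5,[0,0,0],[0,0,0]],
    [0.5,[0,0,0],[0,0,0]],
  ],
)

```text
t: 42.42
ee_pos: [0.4075, 0.1735, 0.2218]
ee_rot: [[-0.233, 0.972, -0.001], [0.972, 0.233, -0.0], [-0.0, -0.001, -1.0]]
wrist_force: [-0.3, -1.0, 0.1]
opening: 0.5
gripper_force: 0.0
```

```bash
python3 - <<'E'
from h import *
im,K,R,c=cam("top")
blobs(im,K,R,c,*BL,.085,(120,180,230,330),15);blobs(im,K,R,c,(0,0,150),(180,75,255),.089,(140,172,235,262),30)
a=cv2.cvtColor(im,cv2.COLOR_RGB2HSV);o=np.load("top0.npz")["im"]
for i in (o,im): blobs(i,K,R,c,(5,120,110),(24,255,255),.018,(95,150,165,235),60)
blobs(im,K,R,c,(0,0,0),(180,255,60),.087,(215,260,325,365),15)
E
```

```text
145.5 [269.8 150.2] [14.1 13.4] 45 [0.6709 0.0416 0.085 ]
150.5 [291.8 145.2] [14.1 13.4] 45 [ 0.6828 -0.0084  0.085 ]
262.5 [249.6 156.6] [24.5 26.6] 81 [0.655  0.0869 0.089 ]
672.5 [189.3 130.8] [29.7 29. ] 45 [0.7341 0.2418 0.018 ]
108.5 [217. 117.] [12. 12.] 90 [0.7691 0.1745 0.018 ]
679.5 [189.3 130.8] [29.7 29. ] 45 [0.7341 0.2418 0.018 ]
104.0 [216.9 116.7] [11.2 12.1] 27 [0.7698 0.1748 0.018 ]
140.0 [345.3 239.1] [ 8.5 19.4] 9 [ 0.4706 -0.1287  0.087 ]
```

Jars, spanner, tape and glue are all where they should be.

```bash
python3 -c "
from h import *
print(finish_job())"
```

```text
the job is handed in; nothing more can be done
None
```

I handed the job in at about 42 s: all three jars stand in the rack, both rings are tightened to their stops with the spanner, the slider is level with the marker, the spanner is back in its stand, and the tape and glue are unmoved; no verdict came back.

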